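# Stand the leaning sample tube in the vial rack and nest the emptied cup

## Robot

A 7-joint arm with a two-finger parallel gripper is mounted at the origin on a cart in front of the work surface, level with it; the furniture and walls round the work are solid. World frame = base frame: x ahead of the robot, y to its left, z up, the work surface at z = 0. Lengths are in m, angles in rad, forces in N, time in s.
With the tool pointing down it reaches from about 0.4 to 0.875 m from the base axis. Payload 19.3 kg.
Tool frame: the origin (TCP) lies between the finger pads; the fingertips stand 17 mm ahead of it and the grasp point (between the pads) lies 2 mm behind it (bot.tips_ahead is the z of the fingertips in the tool frame, in m); z points along the fingers, y is the direction in which the jaws open and shut (so a half turn about z gives the same grasp; the last joint's range is limited). The gripper opens to 85 mm and grips with 20 to 120 N. Pads are 22 mm wide; open, the fingers measure 114 mm over their backs; the gripper's body (76 mm by 85 mm) begins 54 mm behind the grasp point. The pads swing forward as they close: fully open they stand 13 mm farther back than shut.
Start: joints at [1.077, 0.521, -0.036, 1.599, 0.021, 1.021, -0.113], TCP at [0.257, -0.57, 0.248] pointing down, gripper open.
Joint ranges: [-2.91, 2.91], [-0.3, 2.13], [-1.5, 1.42], [0.17, 2.43], [-1.26, 4.41], [0.16, 1.93], [-2.52, 2.52]. Speed limits (rad/s): [1.89, 1.89, 2.39, 2.39, 3.01, 3.01, 3.01].

## Interface

Orientations are given as [roll, pitch, yaw] about the fixed x, y, z axes, in that order (R = Rz(yaw) Ry(pitch) Rx(roll)).
In Python, from workcell import telemetry, cams, job, bot gives the robot as it stands.
- The arm moves only by the tool arm_command, never from a script. Its argument "deltas" is a list of rows, each a list of 7 numbers: the opening, from -1 (shut) to 1 (fully open), so that 0 is half open, then the shift along the tool's x, y, z normalised to -1 to 1, where 1 is 150 mm, then the turn, a rotation vector about the tool's x, y, z normalised to -1 to 1, where 1 is 45 degrees. In form: [[hand, tx, ty, tz, rx, ry, rz], ...]. A call has 1 to 8 rows; each row is the pose to reach, as a shift and turn from the pose commanded when the call began, along the tool's axes at that moment; what a row does not reach only later rows make up. A row lasts 1/8 s, in which the tool goes at most 62.5 mm and 10.7 degrees, less where a joint would pass 70% of its speed; a pose out of reach is approached as far as the arm can. A call with a number of a shift or a turn outside -1 to 1 is refused whole. A call with a gripper value outside its range is refused whole. The fingers move at their own pace and stop on an object; "newtons" is the grip in N (left out, the last holds). Time passes only in rows, so rows that repeat a pose let the fingers close. It gives the time, the measured TCP pose, the force and the opening at its end, in the units of the state.
- telemetry.observe(): the state, without advancing time (a new reading comes with each control period).
- cams.grab_frame(name): name is "side" or "top" or "wrist"; returns the picture (420x560x3 uint8, blue, green, red); there is no depth.
- cams.get_calibration(name): a dict with "fx", "fy", "cx", "cy" (pixels), "k1" (the pictures are not rectified: a ray, as slopes to the right and down, at radius r is drawn at 1 + k1 r^2 times it, then the intrinsics apply), "R" (3x3) and "t" (3): a world point X has camera coordinates R X + t. Camera axes: x right, y down, z forward; pixel columns grow to the right and rows downward; lengths in m; the calibration is good to about 2 mm. A picture is of the moment at which its call begins: read the wrist's pose just before it. get_calibration takes no time and is no camera call; for the wrist camera it gives the pose at the moment of the call.
- job.job_done(): hands the job in, once; it reports no verdict.
The state is a dict: "clock": time; "qpos": joint angles; "qd": joint speeds; "joint_efforts": joint torques, N m; "position": TCP position; "tool_rot": TCP orientation; "force": force on the tool from outside, world axes, zero at the start; "moment": the same for the moment, N m; "grip_width": finger opening in m.
Only numpy, scipy, OpenCV 4.12 (cv2) and the standard library are available. Lean on these libraries where they do the work, as an engineer would, in place of code of your own. Each camera call takes 0.05 s, during which the arm holds its last target.

## Task

A sample tube has been left leaning in a cup. Draw it out and stand it upright in any free opening of the vial rack on the blue drape, then nest the emptied cup, right way up and fully home, in the empty spare cup where that stands on the desk. Lower the tube and the cup into place rather than dropping them, and leave the vials in the rack standing in their openings.

Things in the scene. Friction and masses are not known exactly. Their poses are not given: they have to be found in the camera images.
- tube: capped self-standing sample tube, 115 mm long, about 25 g: round body 18 mm across, flat foot with a 2 mm bevel, white ribbed cap 20 mm across over the top 22 mm. Origin at the centre of the foot, z along the tube to the cap. Standing in the rack its origin is 4 mm above the rack's
- tube_cap (a point): centre of the tube cap's top, 115 mm along the tube from its foot. At the start the tube leans about 30 degrees from vertical, foot on the cup's floor and side on the cup's rim, cap end towards the robot's right (-y, up to 40 degrees to either side); the last 40 mm stand out beyond the rim
- cup: translucent plastic stacking cup holding the tube, 66 mm high, about 60 g, loose: the top 17 mm is a straight band, 65 mm outer and 62 mm inner diameter; under it a shoulder steps in to a body tapering from 60 mm across to 42 mm at the base; wall 1.6 mm, inner floor 3 mm up. Origin at the centre of the underside, z up; -x points the way the tube leans
- spare_cup: empty cup of the same shape and size, upright on the desk, loose, origin as before. A cup nested in it sinks until its shoulder rests on this one's rim: its base is then 17 to 19 mm above this one's base, its 17 mm band stands clear above this rim, with about 1 mm play to each side
- rack: white plastic vial rack with three vials, on the blue drape, x 60, y 136, z 23 mm, 0.25 kg, loose; origin at the centre of the underside. Top plate (20 to 23 mm up) with openings 22 to 23 mm across at x = +-13.5, y = +-16 and +-48.5 mm; things stand on its floor 4 mm up. Vials fill x = +13.5 with y = -48.5, -16 and +48.5; the other five are free
- vial_a: a small capped glass injection vial, 18 mm in diameter and 36 to 39 mm high, standing in an opening of the rack; origin at the centre of its base, z up along its axis
- vial_b: a small capped glass injection vial, 18 mm in diameter and 36 to 39 mm high, standing in an opening of the rack; origin at the centre of its base, z up along its axis
- vial_c: a small capped glass injection vial, 18 mm in diameter and 36 to 39 mm high, standing in an opening of the rack; origin at the centre of its base, z up along its axis

How it is judged:
By the outcome, as a careful person would: the job done as asked, in the order asked, and still so for the second after the job is handed in, with the robot touching nothing.
It also fails if it takes over 67 s, if anything falls off the work surface, if the arm or the gripper's body presses on something with over 40 N, if the wrist force passes 120 N, or if a joint passes its speed limit or range.

## Working session

There is one attempt and no reset: what is moved stays moved. The work goes in short steps, Python scripts to look and compute and a tool call to move; the robot and the scene stay as the last step left them, time stands still between calls to the robot, and variables do not carry over. Pictures are saved under pics/ and viewed, and the job is handed in when it is done.

Besides the shell and the picture viewer there is one more tool, called after "Emit:" in YAML: its name, and indented under it one key for each argument. arm_command: Moves the arm, as the interface text tells. Its arguments: {"type":"object","properties":{"deltas":{"type":"array","items":{"type":"array","items":{"type":"number"}}},"newtons":{"type":"number"}},"required":["deltas"]}

```bash
ls; mkdir -p pics; python3 - <<'E'
from workcell import telemetry,cams,job,bot
import cv2
print(telemetry.observe()); print(bot.tips_ahead)
for n in ["side","top","wrist"]:
    c=cams.get_calibration(n);print(n,c)
    cv2.imwrite(f"pics/{n}0.png",cams.grab_frame(n))
E
```

```text
pics
{'clock': 0.0, 'qpos': array([ 1.0767654 ,  0.52204247, -0.03630924,  1.59999149,  0.021209  ,
        1.02109718, -0.11282329]), 'qd': array([ 1.18974868e-03,  2.02606317e-04,  1.62244929e-04, -8.26013787e-05,
       -1.32753423e-03, -1.28607745e-03,  5.60030891e-04]), 'joint_efforts': array([ 5.42031266e-04, -9.27111697e+01,  1.98046647e+00, -3.69933915e+01,
        1.79820863e-02,  8.27897602e-03, -2.42181000e-05]), 'position': array([ 0.25686203, -0.56943439,  0.24771411]), 'tool_rot': array([-3.14044358e+00,  9.86942943e-05,  4.23786375e-01]), 'force': array([ 0.25988144,  1.08250069, -0.38958983]), 'moment': array([-0.00579757, -0.00422578,  0.02009837]), 'grip_width': 0.08526965242476983}
0.017
side {'fx': 463.6383312488777, 'fy': 463.6383312488777, 'cx': 273.73940670849, 'cy': 216.75933312238303, 'k1': -0.010790073873364408, 'R': array([[-1.09351480e-01, -9.94002888e-01, -7.15787878e-04],
       [-7.43518470e-01,  8.22732689e-02, -6.63634986e-01],
       [ 6.59713983e-01, -7.20372663e-02, -7.48056210e-01]]), 't': array([-0.00244525,  0.51753769,  0.52711409])}
top {'fx': 516.6652822301619, 'fy': 516.6652822301619, 'cx': 274.816330664633, 'cy': 210.95423872100702, 'k1': -0.1671087573788144, 'R': array([[ 0.00117009, -0.9999968 ,  0.00224091],
       [-0.99726774, -0.00133241, -0.07385989],
       [ 0.07386264, -0.00214836, -0.99726611]]), 't': array([-0.08444918,  0.59398828,  1.23687243])}
wrist {'fx': 290.6694585436397, 'fy': 290.6694585436397, 'cx': 277.0058465410444, 'cy': 215.38833874011405, 'k1': -0.026197395914651287, 'R': array([[ 4.11006911e-01, -9.11632123e-01, -4.37941487e-04],
       [-8.63464922e-01, -3.89444854e-01,  3.20563619e-01],
       [-2.92406647e-01, -1.31375716e-01, -9.47226886e-01]]), 't': array([-0.62392032, -0.04028355,  0.38066252])}
```

View pics/side0.png

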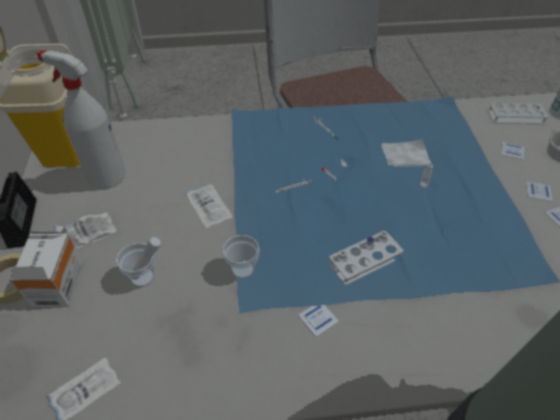

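View pics/top0.png

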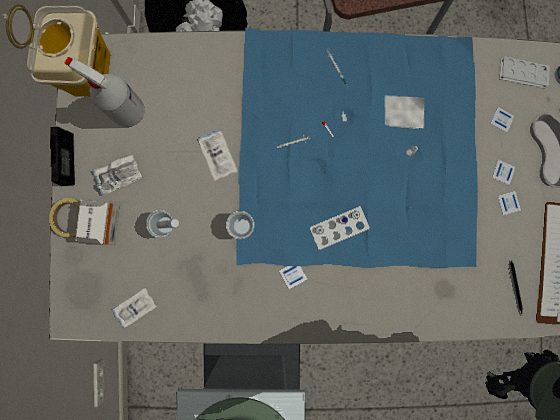

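View pics/wrist0.png

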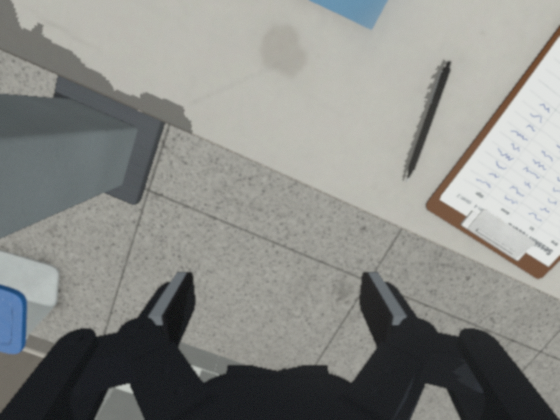

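Side and top show the tube cup (side ~(138,262), top ~(160,224)), the spare cup (side (241,255), top (240,224)) and the rack on the drape (side (367,256), top (340,228)). I'll zoom in on these.

```bash
cat > h.py <<'E'
import numpy as np,cv2
from workcell import telemetry,cams,job,bot
from scipy.spatial.transform import Rotation as Rn
def K(c): return np.array([[c['fx'],0,c['cx']],[0,c['fy'],c['cy']],[0,0,1.]]),np.array([c['k1'],0,0,0.])
def ray(c,px):
    k,d=K(c); n=cv2.undistortPoints(np.array([[px]],float),k,d)[0,0]
    R=np.array(c['R']);o=-R.T@np.array(c['t']);v=R.T@np.array([n[0],n[1],1]);return o,v/np.linalg.norm(v)
def onz(c,px,z):
    o,v=ray(c,px);return o+v*(z-o[2])/v[2]
def tri(*cp):
    A=np.zeros((3,3));b=np.zeros(3);L=[ray(c,p) for c,p in cp]
    for o,v in L: P=np.eye(3)-np.outer(v,v);A+=P;b+=P@o
    X=np.linalg.solve(A,b);return X,[float(np.linalg.norm((np.eye(3)-np.outer(v,v))@(X-o))) for o,v in L]
def proj(c,X):
    k,d=K(c);R=np.array(c['R']);return cv2.projectPoints(np.array(X,float).reshape(-1,1,3),cv2.Rodrigues(R)[0],np.array(c['t'],float),k,d)[0].reshape(-1,2)
def pose():
    s=telemetry.observe();return s['position'],Rn.from_euler('xyz',s['tool_rot']).as_matrix(),s
def delta(p,rpy=None,R=None,base=None):
    # base: (pos,R) commanded; gives normalised tx..rz
    if base is None: P,Q,_=pose()
    else: P,Q=base
    Rt=Rn.from_euler('xyz',rpy).as_matrix() if R is None else R
    return np.round(Q.T@(np.array(p)-P)/.15,4),np.round(Rn.from_matrix(Q.T@Rt).as_rotvec()/(np.pi/4),4)
E
python3 - <<'E'
import cv2
s=cv2.imread('pics/side0.png');t=cv2.imread('pics/top0.png')
a=cv2.resize(s[225:300,105:275],None,fx=4.6,fy=4.6,interpolation=cv2.INTER_CUBIC);cv2.imwrite('pics/s1.png',a)
b=cv2.resize(t[195:255,135:265],None,fx=6,fy=6,interpolation=cv2.INTER_CUBIC);cv2.imwrite('pics/t1.png',b)
a=cv2.resize(s[220:295,320:415],None,fx=6,fy=6,interpolation=cv2.INTER_CUBIC);cv2.imwrite('pics/s2.png',a)
b=cv2.resize(t[195:260,295:385],None,fx=6,fy=6,interpolation=cv2.INTER_CUBIC);cv2.imwrite('pics/t2.png',b)
E
```

```text
(no output)
```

View pics/s1.png

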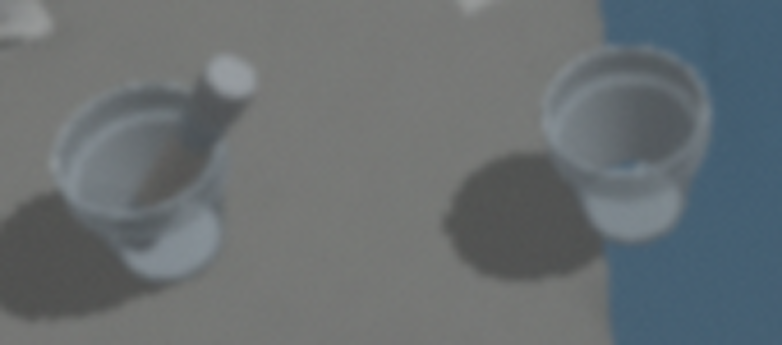

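View pics/t1.png

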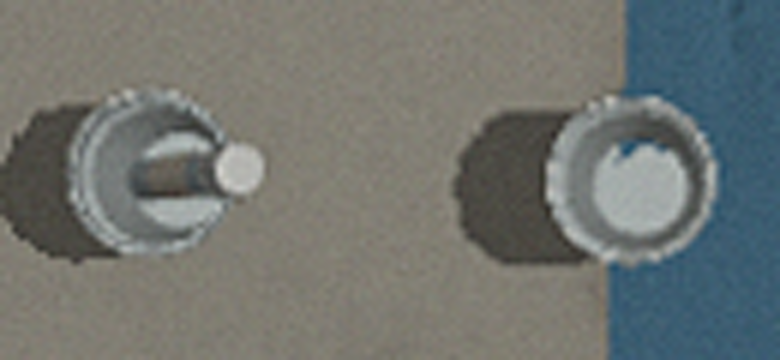

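View pics/s2.png

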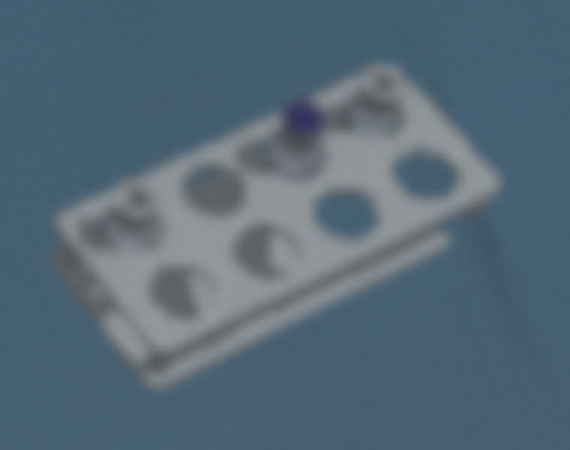

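View pics/t2.png

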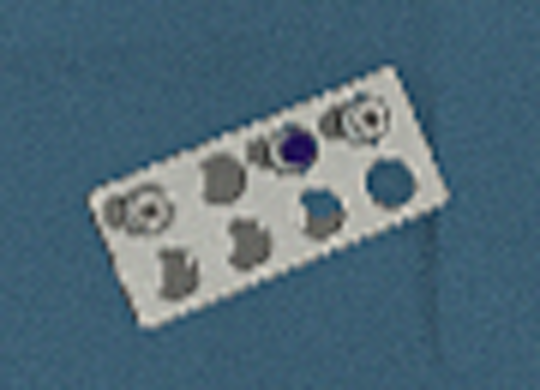

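```bash
python3 - <<'E'
from h import *
S=cams.get_calibration('side');T=cams.get_calibration('top')
np.set_printoptions(precision=4,suppress=True)
f=lambda p,o,k:(o[0]+(p[0]+.5)/k-.5,o[1]+(p[1]+.5)/k-.5)
s1=lambda *p:f(p,(105,225),4.6);t1=lambda *p:f(p,(135,195),6)
s2=lambda *p:f(p,(320,220),6);t2=lambda *p:f(p,(295,195),6)
def m(n,a,b): X,e=tri((S,a),(T,b));print(n,X,np.round(e,4))
m('cup rim',s1(141,150),t1(151,171))
m('spare rim',s1(627,115),t1(631,180))
m('cap',s1(232,78),t1(240,169))
for i,(a,b) in enumerate([((428,173),(391,183)),((346,213),(323,213)),((264,249),(250,244)),((181,290),(178,275)),((215,190),(223,180))]):
    m('hole%d'%i,s2(*a),t2(*b))
for i,(a,b) in enumerate([((390,62),(392,67)),((503,185),(452,195)),((152,362),(145,328)),((55,215),(90,192))]):
    m('corner%d'%i,s2(*a),t2(*b))
m('vial purple cap',s2(303,118),t2(298,149))
# predicted rim rings at z .066
for n,c,fn in(('cup',t1,0),):pass
for p in [(70,171),(151,88),(151,255)]: print('cup rim pt top',onz(T,t1(*p),.066))
for p in [(546,180),(716,180),(631,95),(631,265)]: print('sp rim pt top',onz(T,t1(*p),.066))
for p in [(541,112),(712,118),(627,45),(624,187)]: print('sp rim pt side',onz(S,s1(*p),.066))
for p in [(52,152),(232,150),(145,82),(135,222)]: print('cup rim pt side',onz(S,s1(*p),.066))
E
```

```text
cup rim [0.5619 0.1883 0.0635] [0.0009 0.0009]
spare rim [ 0.5587 -0.0023  0.0631] [0.0012 0.0012]
cap [0.5607 0.1449 0.1044] [0.0007 0.0007]
hole0 [ 0.5593 -0.2918  0.0246] [0.0009 0.0009]
hole1 [ 0.5476 -0.263   0.0228] [0.0002 0.0002]
hole2 [ 0.5349 -0.2328  0.0251] [0.0002 0.0002]
hole3 [ 0.5224 -0.2034  0.0249] [0.0003 0.0003]
hole4 [ 0.5608 -0.2227  0.0235] [0.0003 0.0003]
corner0 [ 0.6068 -0.2925  0.024 ] [0.0006 0.0006]
corner1 [ 0.5548 -0.317   0.0203] [0.0002 0.0002]
corner2 [ 0.5011 -0.1905  0.0188] [0.0004 0.0004]
corner3 [ 0.5558 -0.1689  0.0248] [0.0007 0.0007]
vial purple cap [ 0.5722 -0.2511  0.0425] [0.0007 0.0007]
cup rim pt top [0.5616 0.2212 0.066 ]
cup rim pt top [0.5945 0.1892 0.066 ]
cup rim pt top [0.5286 0.1881 0.066 ]
sp rim pt top [0.5586 0.0321 0.066 ]
sp rim pt top [ 0.5587 -0.0346  0.066 ]
sp rim pt top [ 0.592  -0.0011  0.066 ]
sp rim pt top [ 0.5254 -0.0015  0.066 ]
sp rim pt side [0.5615 0.0303 0.066 ]
sp rim pt side [ 0.5511 -0.0369  0.066 ]
sp rim pt side [ 0.5921 -0.0058  0.066 ]
sp rim pt side [ 0.5215 -0.0002  0.066 ]
cup rim pt side [0.5627 0.2212 0.066 ]
cup rim pt side [0.556  0.1512 0.066 ]
cup rim pt side [0.5941 0.188  0.066 ]
cup rim pt side [0.5256 0.186  0.066 ]
```

```bash
cat >> h.py <<'E'
from scipy.spatial.transform import Slerp
def Rxz(x=None,y=None,z=None):
    y=np.array(y,float);z=np.array(z,float);z/=np.linalg.norm(z);y-=z*(y@z);y/=np.linalg.norm(y);return np.column_stack([np.cross(y,z),y,z])
E
python3 - <<'E'
from h import *
P,Q,_=pose()
a=np.array([0,-.5,.866]);G=np.array([.561,.145,.104])+.10*a
RG=Rxz(y=[1,0,0],z=-a)
via=np.array([.47,-.2,.30])
pts=[P+(via-P)*k/3 for k in(1,2,3)]+[via+(G-via)*k/3 for k in(1,2,3)]
sl=Slerp([0,1],Rn.from_matrix([Q,RG]))
b=(P,Q)
for i,p in enumerate(pts):
    R=sl((i+1)/6).as_matrix();print(np.round(p,3),*delta(p,R=R,base=b));b=(p,R)
E
```

```text
[ 0.328 -0.446  0.265] [ 0.7694 -0.5538 -0.1154] [ 0.0635  0.0984 -0.2376]
[ 0.399 -0.323  0.283] [ 0.8647 -0.4044 -0.028 ] [ 0.0635  0.0984 -0.2376]
[ 0.47 -0.2   0.3 ] [ 0.9235 -0.2362  0.0574] [ 0.0635  0.0984 -0.2376]
[ 0.5   -0.102  0.264] [ 0.5714 -0.1663  0.4191] [ 0.0635  0.0984 -0.2376]
[ 0.531 -0.003  0.227] [ 0.5561 -0.0385  0.468 ] [ 0.0635  0.0984 -0.2376]
[0.561 0.095 0.191] [0.5138 0.0861 0.5083] [ 0.0635  0.0984 -0.2376]
```

Emit:
arm_command:
  deltas:
    - [1, 0.77, -0.55, -0.12, 0.064, 0.098, -0.238]
    - [1, 0.77, -0.55, -0.12, 0.064, 0.098, -0.238]
    - [1, 0.77, -0.55, -0.12, 0.064, 0.098, -0.238]

```text
clock: 0.52
position: [0.3302, -0.4443, 0.2668]
tool_rot: [-3.099, -0.082, 0.613]
force: [0.2, -1.2, 0.7]
grip_width: 0.0854
```

Emit:
arm_command:
  deltas:
    - [1, 0.86, -0.4, -0.03, 0.064, 0.098, -0.238]
    - [1, 0.86, -0.4, -0.03, 0.064, 0.098, -0.238]
    - [1, 0.86, -0.4, -0.03, 0.064, 0.098, -0.238]

```text
clock: 0.9
position: [0.4006, -0.3223, 0.2842]
tool_rot: [-3.072, -0.17, 0.796]
force: [-0.2, -1.0, 0.3]
grip_width: 0.0855
```

Emit:
arm_command:
  deltas:
    - [1, 0.92, -0.24, 0.06, 0.064, 0.098, -0.238]
    - [1, 0.92, -0.24, 0.06, 0.064, 0.098, -0.238]
    - [1, 0.92, -0.24, 0.06, 0.064, 0.098, -0.238]

```text
clock: 1.27
position: [0.4705, -0.1993, 0.3009]
tool_rot: [-3.061, -0.261, 0.98]
force: [0.3, -1.2, 0.5]
grip_width: 0.0852
```

Emit:
arm_command:
  deltas:
    - [1, 0.57, -0.17, 0.42, 0.064, 0.098, -0.238]
    - [1, 0.57, -0.17, 0.42, 0.064, 0.098, -0.238]
    - [1, 0.57, -0.17, 0.42, 0.064, 0.098, -0.238]

```text
clock: 1.65
position: [0.4988, -0.1013, 0.2628]
tool_rot: [-3.065, -0.352, 1.168]
force: [-0.1, -1.2, 0.5]
grip_width: 0.0855
```

Emit:
arm_command:
  deltas:
    - [1, 0.56, -0.04, 0.47, 0.064, 0.098, -0.238]
    - [1, 0.56, -0.04, 0.47, 0.064, 0.098, -0.238]
    - [1, 0.56, -0.04, 0.47, 0.064, 0.098, -0.238]

```text
clock: 2.02
position: [0.5291, -0.0027, 0.2263]
tool_rot: [-3.091, -0.441, 1.365]
force: [0.1, -1.5, -1.0]
grip_width: 0.0855
```

```bash
python3 - <<'E'
from h import *
P,Q,s=pose();print(P,s['qpos'])
a=np.array([0,-.5,.866]);G=np.array([.561,.145,.104])+.10*a
RG=Rxz(y=[1,0,0],z=-a)
print(*delta(G,R=RG))
np.save('w1.npy',cams.get_calibration('wrist'),allow_pickle=True)
cv2.imwrite('pics/w1.png',cams.grab_frame('wrist'))
E
```

```text
[ 0.5290686  -0.00267443  0.22625825] [ 0.5699755   0.49619108 -0.57321794  1.86803735 -0.24411398  0.84677144
  0.02297716]
[0.5145 0.1006 0.5011] [ 0.0574  0.0992 -0.2352]
```

View pics/w1.png

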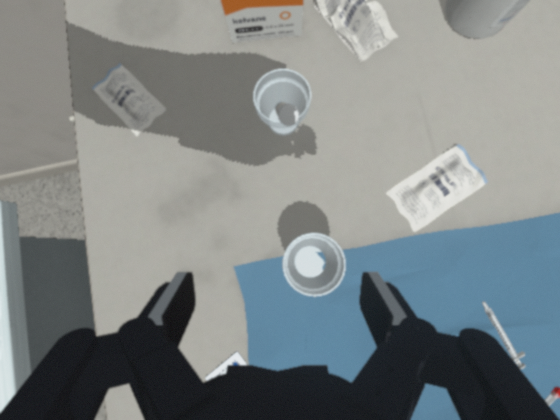

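Wrist view: spare cup rim centred at ~(314,265), tube cup at ~(282,97). I'm going to the stand-off now, with the jaws part-closed.

Emit:
arm_command:
  deltas:
    - [0.2, 0.51, 0.1, 0.5, 0.057, 0.099, -0.235]
    - [0.2, 0.51, 0.1, 0.5, 0.057, 0.099, -0.235]
    - [0.2, 0.51, 0.1, 0.5, 0.057, 0.099, -0.235]

```text
clock: 2.45
position: [0.5612, 0.0938, 0.1907]
tool_rot: [3.141, -0.523, 1.57]
force: [0.2, -0.4, -0.3]
grip_width: 0.0512
```

```bash
python3 - <<'E'
from h import *
c1=np.load('w1.npy',allow_pickle=True).item();T=cams.get_calibration('top')
print('spare',onz(c1,(314,265),.066),'cup',onz(c1,(282,97),.066))
P,Q,s=pose();print(P,s['qpos'],s['grip_width'])
np.save('w2.npy',cams.get_calibration('wrist'),allow_pickle=True)
w=cams.grab_frame('wrist');cv2.imwrite('pics/w2.png',w)
c=cams.get_calibration('wrist')
print(proj(c,[[.561,.145,.104],[.5615,.188,.066],[.559,-.002,.066]]))
E
```

```text
spare [ 0.56155897 -0.00320491  0.066     ] cup [0.56336103 0.18638265 0.066     ]
[0.56123607 0.09376359 0.19065612] [ 0.45751263  0.62484539 -0.64313662  1.82580888 -0.23711889  0.76048673
  0.08847406] 0.05124804540656403
[[275.23428207 220.02871275]
 [275.82673157 183.94588106]
 [273.48795389 394.6254382 ]]
```

View pics/w2.png

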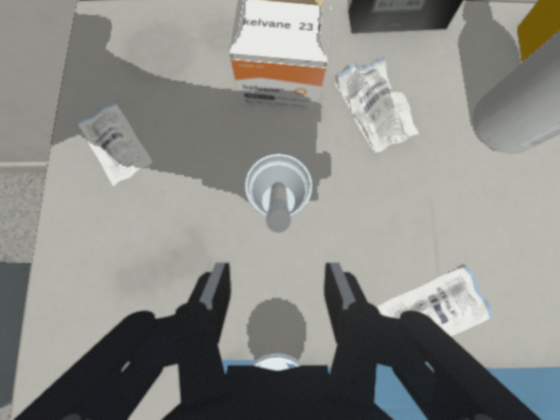

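```bash
python3 - <<'E'
import cv2
w=cv2.imread('pics/w2.png')
cv2.imwrite('pics/w2z.png',cv2.resize(w[140:250,220:340],None,fx=5,fy=5,interpolation=cv2.INTER_CUBIC))
E
```

```text
(no output)
```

View pics/w2z.png

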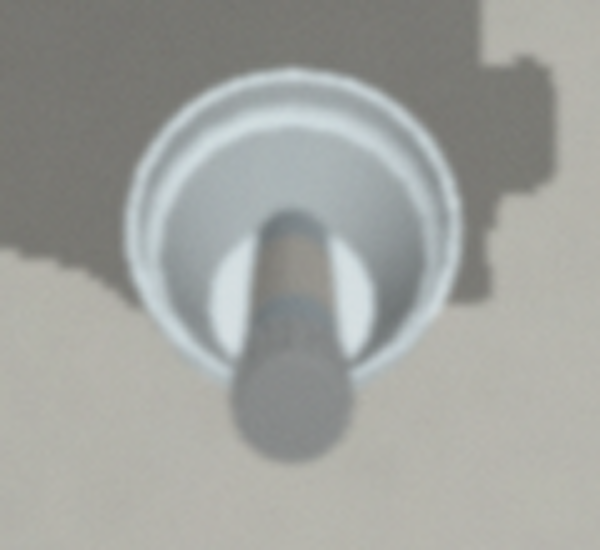

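```bash
python3 - <<'E'
from h import *
np.set_printoptions(precision=4,suppress=True)
S=cams.get_calibration('side');T=cams.get_calibration('top');W=np.load('w2.npy',allow_pickle=True).item()
f=lambda p,o,k:(o[0]+(p[0]+.5)/k-.5,o[1]+(p[1]+.5)/k-.5)
s=f((232,78),(105,225),4.6);t=f((240,169),(135,195),6);w=f((292,408),(220,140),5)
print('cap',tri((S,s),(T,t),(W,w)),tri((T,t),(W,w))[0],tri((S,s),(W,w))[0])
s=f((141,150),(105,225),4.6);t=f((151,171),(135,195),6);w=f((294,228),(220,140),5)
X=tri((S,s),(T,t),(W,w));print('rim',X,tri((T,t),(W,w))[0])
cap=tri((S,f((232,78),(105,225),4.6)),(T,f((240,169),(135,195),6)),(W,f((292,408),(220,140),5)))[0]
for L in (28,30,32,34):
    l=np.radians(L);d=np.array([0,-np.sin(l),np.cos(l)]);foot=cap-.115*d
    n=np.array([0,np.cos(l),np.sin(l)])
    print(L,foot,proj(W,[foot,foot+.008*n,cap+.01*n,cap-.01*n]))
E
```

```text
cap (array([0.562 , 0.1455, 0.1027]), [0.0009526658425093521, 0.0013082522420530187, 0.0012167057646874947]) [0.5632 0.1547 0.0562] [0.5631 0.1456 0.1014]
rim (array([0.5628, 0.1889, 0.0624]), [0.001189545050991148, 0.001080666922194045, 0.00112870722737844]) [0.563  0.1914 0.0554]
28 [0.562  0.1995 0.0012] [[276.6319 192.3895]
 [276.6251 185.8654]
 [276.6594 210.2257]
 [276.6832 233.1344]]
30 [0.562  0.203  0.0031] [[276.6285 189.1387]
 [276.6218 182.6172]
 [276.6596 210.3484]
 [276.683  232.9839]]
32 [0.562  0.2065 0.0052] [[276.6252 185.8919]
 [276.6184 179.3738]
 [276.6598 210.4856]
 [276.6828 232.8203]]
34 [0.562  0.2098 0.0074] [[276.6218 182.6494]
 [276.6151 176.1355]
 [276.66   210.6372]
 [276.6825 232.644 ]]
```

```bash
python3 - <<'E'
from h import *
a=np.array([0,-.515,.857]);a/=np.linalg.norm(a);cap=np.array([.5627,.1455,.105])
R=Rxz(y=[1,0,0],z=-a)
for s in (.03,-.016): print(cap+s*a,*delta(cap+s*a,R=R))
E
```

```text
[0.5627     0.13004748 0.13071419] [0.0195 0.0078 0.475 ] [ 0.0032  0.0246 -0.0025]
[0.5627     0.15374134 0.09128576] [0.0254 0.007  0.7816] [ 0.0032  0.0246 -0.0025]
```

Emit:
arm_command:
  deltas:
    - [0.2, 0.02, 0.008, 0.3, 0.003, 0.025, 0]
    - [0.2, 0.02, 0.008, 0.475, 0.003, 0.025, 0]
    - [0.2, 0.022, 0.007, 0.63, 0.003, 0.025, 0]
    - [0.2, 0.025, 0.007, 0.78, 0.003, 0.025, 0]
    - [0.2, 0.025, 0.007, 0.78, 0.003, 0.025, 0]

```text
clock: 3.12
position: [0.5624, 0.153, 0.0914]
tool_rot: [-3.14, -0.541, 1.567]
force: [-0.7, -0.5, 0.2]
grip_width: 0.0513
```

```bash
python3 - <<'E'
from h import *
P,Q,s=pose();print(P,s['tool_rot'],s['force'],s['grip_width'])
np.save('w3.npy',cams.get_calibration('wrist'),allow_pickle=True)
w=cams.grab_frame('wrist')
cv2.imwrite('pics/w3.png',w)
w=cams.grab_frame('side');cv2.imwrite('pics/s3.png',cv2.resize(w[180:320,80:280],None,fx=4,fy=4,interpolation=cv2.INTER_CUBIC))
E
```

```text
[0.56241654 0.15299448 0.09136692] [-3.13992527 -0.54110792  1.56737644] [-0.66093346 -0.52386974  0.20825056] 0.05128671015837029
```

View pics/w3.png

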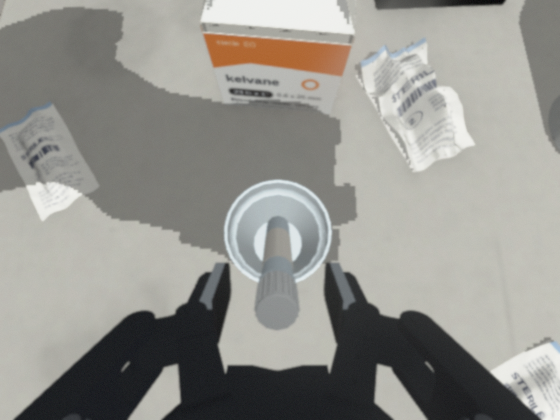

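View pics/s3.png

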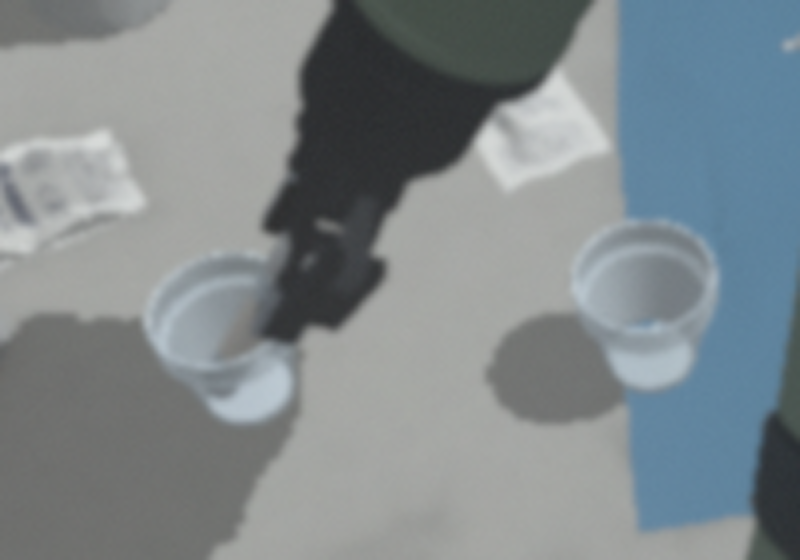

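```bash
python3 - <<'E'
from h import *
W=np.load('w3.npy',allow_pickle=True).item();P,Q,s=pose()
for dx in (-.003,0,.003):print(proj(W,[P+Q@[dx,0,-.016],P+Q@[dx,0,-.011]]))
T=W;cap2=ray(np.load('w2.npy',allow_pickle=True).item(),(278,221.2)),
W2=np.load('w2.npy',allow_pickle=True).item()
print(tri((W2,(278,221.2)),(W,(277.5,303.5))))
E
```

```text
[[276.8071993  320.11199592]
 [276.83086344 313.0029762 ]]
[[276.80132787 314.53366574]
 [276.82538161 307.56421146]]
[[276.79536785 308.86516229]
 [276.81981998 302.04103237]]
(array([0.563293  , 0.14809851, 0.09123235]), [0.00017566339515878883, 0.00017566339515861907])
```

```bash
python3 - <<'E'
from h import *
w=cv2.imread('pics/w3.png')
cv2.imwrite('pics/w3z.png',cv2.resize(w[230:340,200:355],None,fx=5,fy=5,interpolation=cv2.INTER_CUBIC))
P,Q,s=pose()
for f in('w2.npy','w3.npy'):
    W=np.load(f,allow_pickle=True).item()
    for X in ([.5627,.1455,.105],[.5633,.148,.0912]):print(f,(np.array(W['R'])@X+W['t']))
print(Q.T@(-np.array(W['R']).T@W['t']-P), (np.array(W['R'])@Q))
E
```

```text
w2.npy [0.00046612 0.0049296  0.23915667]
w2.npy [0.00104864 0.00516756 0.25318001]
w3.npy [-0.00053186  0.04339869  0.13009987]
w3.npy [7.72441518e-05 4.38893514e-02 1.44115510e-01]
[ 0.08298242  0.00031096 -0.12369373] [[-6.38081358e-04  9.99998591e-01  1.55271008e-03]
 [-9.47055148e-01 -1.05768333e-04 -3.21070919e-01]
 [-3.21070302e-01 -1.67537144e-03  9.47053881e-01]]
```

View pics/w3z.png

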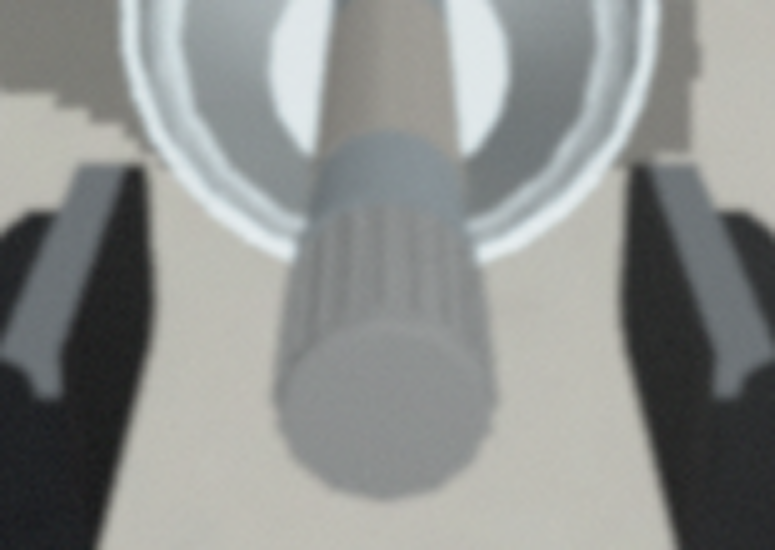

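Cap width 44 px gives 131 mm depth and a centre at (277,312), which agrees with the cap at z≈0.105 and centred between the fingers. I'm closing the jaws.

Emit:
arm_command:
  deltas:
    - [0.2, 0.007, 0, 0, 0, 0, 0]
    - [-1, 0.007, 0, 0, 0, 0, 0]
    - [-1, 0.007, 0, 0, 0, 0, 0]
    - [-1, 0.007, 0, 0, 0, 0, 0]
    - [-1, 0.007, 0, 0, 0, 0, 0]
  newtons: 30

```text
clock: 3.85
position: [0.5627, 0.1554, 0.0926]
tool_rot: [3.141, -0.542, 1.57]
force: [0.4, -2.1, 4.6]
grip_width: 0.019
```

Emit:
arm_command:
  deltas:
    - [-1, 0, 0, -0.05, 0, 0, 0]
    - [-1, 0, 0, -0.13, 0, 0, 0]
    - [-1, 0, 0, -0.13, 0, 0, 0]

```text
clock: 4.22
position: [0.563, 0.1448, 0.1101]
tool_rot: [3.14, -0.542, 1.57]
force: [0.4, -0.4, 0.8]
grip_width: 0.0189
```

```bash
python3 - <<'E'
from h import *
w=cams.grab_frame('side');cv2.imwrite('pics/s4.png',cv2.resize(w[180:320,80:280],None,fx=4,fy=4,interpolation=cv2.INTER_CUBIC))
E
```

```text
(no output)
```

View pics/s4.png

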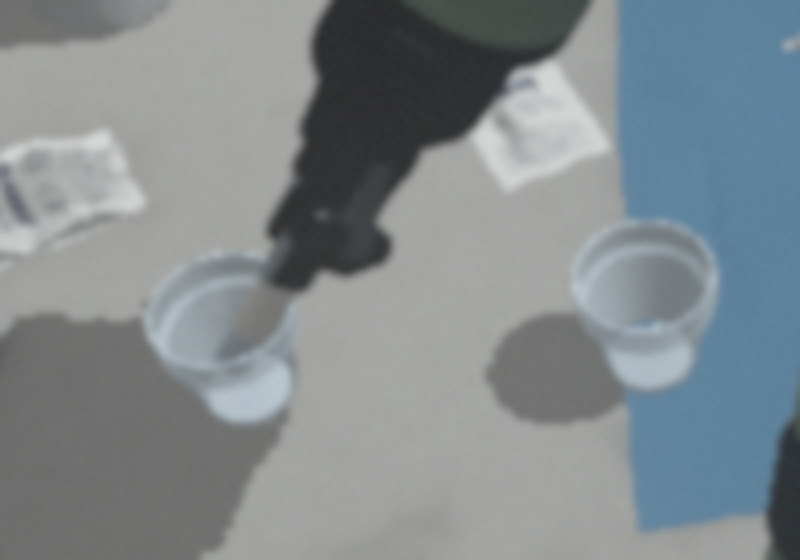

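Emit:
arm_command:
  deltas:
    - [-1, 0, 0, -0.2, 0, 0, 0]
    - [-1, 0, 0, -0.45, 0, 0, 0]
    - [-1, 0, 0, -0.75, 0, 0, 0]
    - [-1, 0, 0, -0.75, 0, 0, 0]

```text
clock: 4.78
position: [0.5637, 0.0858, 0.2075]
tool_rot: [3.138, -0.541, 1.569]
force: [-0.1, -0.2, -1.3]
grip_width: 0.0185
```

```bash
python3 - <<'E'
from h import *
P,Q,s=pose();print(P,s['grip_width'])
w=cams.grab_frame('side');cv2.imwrite('pics/s5.png',cv2.resize(w[130:320,80:280],None,fx=3,fy=3,interpolation=cv2.INTER_CUBIC))
RG=Rxz(y=[1,0,0],z=[0,0,-1]);G=np.array([.535,-.233,.20])
via=np.array([.56,-.0,.24])
sl=Slerp([0,1],Rn.from_matrix([Q,RG]))
b=(P,Q)
for i,p in enumerate([via,(via+G)/2,G]):
    R=sl((i+1)/3).as_matrix();print(np.round(p,3),*delta(p,R=R,base=b));b=(p,R)
E
```

```text
[0.56372721 0.08580765 0.20752534] 0.018540889607644023
[ 0.56 -0.    0.24] [-0.3789 -0.0221 -0.4803] [ 0.0018 -0.2296 -0.0011]
[ 0.548 -0.116  0.22 ] [-0.7738 -0.082  -0.1496] [ 0.0018 -0.2296 -0.0011]
[ 0.535 -0.233  0.2  ] [-0.788  -0.0828 -0.0082] [ 0.0018 -0.2296 -0.0011]
```

View pics/s5.png

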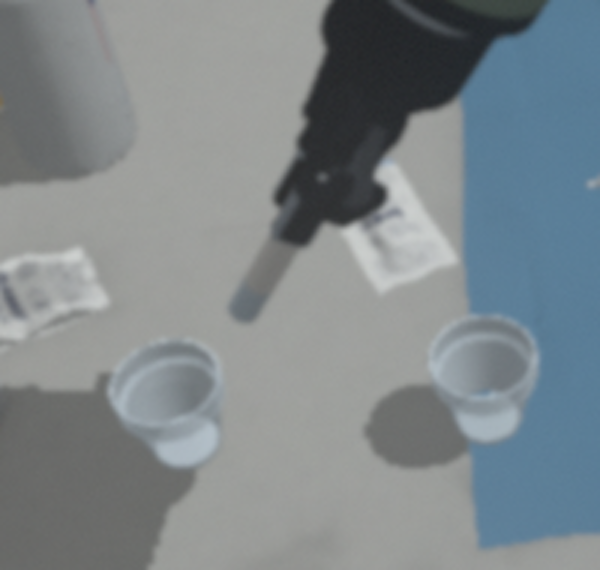

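The tube is out and held; both cups are still standing. Next I'm carrying it to the rack.

Emit:
arm_command:
  deltas:
    - [-1, -0.38, -0.02, -0.48, 0, -0.23, 0]
    - [-1, -0.38, -0.02, -0.48, 0, -0.23, 0]
    - [-1, -0.38, -0.02, -0.48, 0, -0.23, 0]

```text
clock: 5.2
position: [0.5594, 0.0005, 0.2374]
tool_rot: [-3.141, -0.361, 1.568]
force: [-0.4, 0.0, -0.1]
grip_width: 0.0184
```

Emit:
arm_command:
  deltas:
    - [-1, -0.4, -0.04, -0.07, 0, -0.12, 0]
    - [-1, -0.77, -0.08, -0.15, 0, -0.23, 0]
    - [-1, -0.77, -0.08, -0.15, 0, -0.23, 0]

```text
clock: 5.58
position: [0.5464, -0.1161, 0.2162]
tool_rot: [-3.139, -0.18, 1.568]
force: [0.3, 0.7, -0.2]
grip_width: 0.0184
```

Emit:
arm_command:
  deltas:
    - [-1, -0.4, -0.04, 0, 0, -0.12, 0]
    - [-1, -0.78, -0.08, 0, 0, -0.23, 0]
    - [-1, -0.78, -0.08, 0, 0, -0.23, 0]
    - [-1, -0.78, -0.08, 0, 0, -0.23, 0]

```text
clock: 6.08
position: [0.5354, -0.2275, 0.1962]
tool_rot: [-3.141, -0.003, 1.572]
force: [-0.5, 0.3, -0.0]
grip_width: 0.0187
```

```bash
python3 - <<'E'
from h import *
P,Q,s=pose();print(P,s['tool_rot'],s['grip_width'],s['qpos'])
np.save('w6.npy',cams.get_calibration('wrist'),allow_pickle=True)
cv2.imwrite('pics/w6.png',cams.grab_frame('wrist'))
w=cams.grab_frame('side');cv2.imwrite('pics/s6f.png',w);cv2.imwrite('pics/s6.png',cv2.resize(w[130:320,290:450],None,fx=3,fy=3,interpolation=cv2.INTER_CUBIC))
RG=Rxz(y=[1,0,0],z=[0,0,-1]);G=np.array([.535,-.233,.20]);print(*delta(G,R=RG))
E
```

```text
[ 0.53544503 -0.22745205  0.19616203] [-3.14080062e+00 -2.76488340e-03  1.57168484e+00] 0.018667017684615657 [ 0.53705212  0.53032503 -0.33236606  1.7544316   0.21019747  0.89341165
  0.1153724 ]
[-0.035  -0.0037 -0.0226] [-0.0004 -0.0026  0.0012]
```

View pics/w6.png

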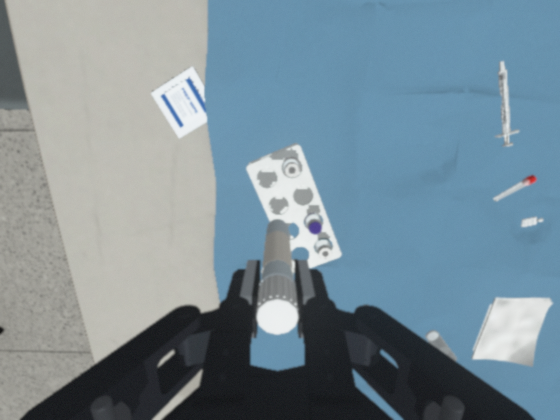

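View pics/s6.png

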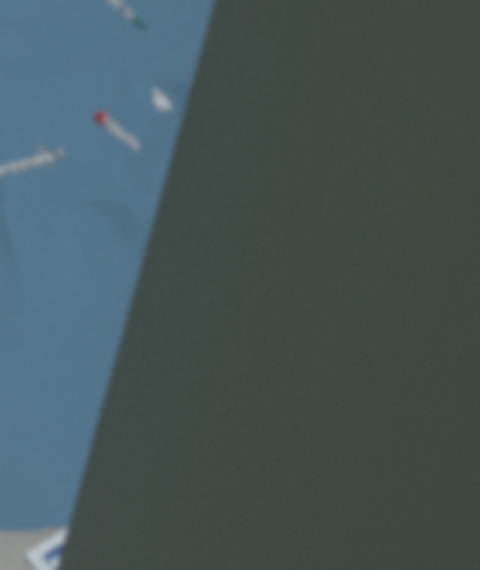

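```bash
python3 - <<'E'
import cv2
w=cv2.imread('pics/w6.png')
cv2.imwrite('pics/w6z.png',cv2.resize(w[140:275,235:350],None,fx=4.4,fy=4.4,interpolation=cv2.INTER_CUBIC))
cv2.imwrite('pics/w6y.png',cv2.resize(w[210:345,220:335],None,fx=4.4,fy=4.4,interpolation=cv2.INTER_CUBIC))
E
```

```text
(no output)
```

View pics/w6z.png

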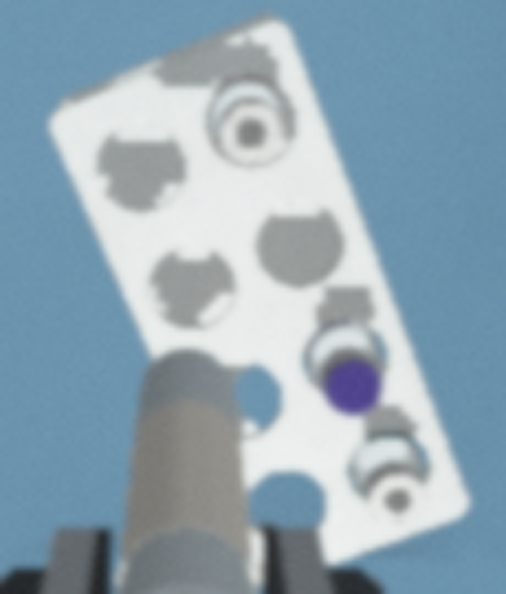

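View pics/w6y.png

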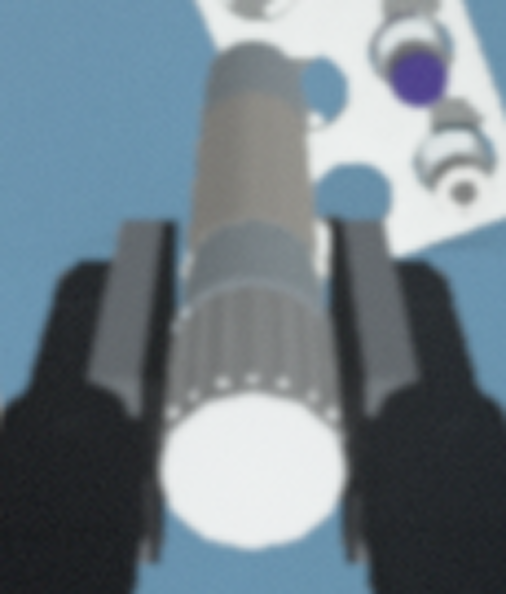

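```bash
python3 - <<'E'
from h import *
np.set_printoptions(precision=4,suppress=True)
W=np.load('w6.npy',allow_pickle=True).item();P,Q,s=pose()
f=lambda p,o,k:(o[0]+(p[0]+.5)/k-.5,o[1]+(p[1]+.5)/k-.5)
H=[]
for n,p in (('h3',(142,167)),('h2',(193,286)),('h4',(300,243)),('h1',(240,402)),('h0',(287,509))):
    X=onz(W,f(p,(235,140),4.4),.023);H.append(X);print(n,X)
loc=np.array([[-13.5,48.5],[-13.5,16],[13.5,16],[-13.5,-16],[-13.5,-48.5]])/1e3
H=np.array(H)[:,:2]
for idx in ([0,1,2],[0,1,2,3,4]):
    A=H[idx]-H[idx].mean(0);B=loc[idx]-loc[idx].mean(0)
    th=np.arctan2((B[:,0]*A[:,1]-B[:,1]*A[:,0]).sum(),(A*B).sum());R=np.array([[np.cos(th),-np.sin(th)],[np.sin(th),np.cos(th)]])
    t=H[idx].mean(0)-R@loc[idx].mean(0);print(th,t,H-(loc@R.T+t));print(loc@R.T+t)
cap=f((253,470),(220,210),4.4)
for z in (.210,.2122,.214):print('cap',z,onz(W,cap,z),Q.T@(onz(W,cap,z)-P),np.array(W['R'])@onz(W,cap,z)+W['t'])
foot=f((188,350),(235,140),4.4)
for z in (.095,.097,.099): X=onz(W,foot,z);print('foot far edge',z,X,Q.T@(X-P),np.array(W['R'])@X+W['t'])
E
```

```text
h3 [ 0.5256 -0.203   0.023 ]
h2 [ 0.5377 -0.2322  0.023 ]
h4 [ 0.5635 -0.2214  0.023 ]
h1 [ 0.5496 -0.2626  0.023 ]
h0 [ 0.5622 -0.2923  0.023 ]
0.409053526117988 [ 0.5571 -0.2417] [[ 0.0002 -0.0004]
 [-0.0006  0.0002]
 [ 0.0004  0.0002]
 [-0.0015 -0.0008]
 [-0.0018 -0.0007]]
[[ 0.5254 -0.2026]
 [ 0.5383 -0.2324]
 [ 0.5631 -0.2217]
 [ 0.5511 -0.2618]
 [ 0.564  -0.2916]]
0.3871925954086508 [ 0.5564 -0.2422] [[ 0.     -0.0006]
 [-0.0002  0.0002]
 [ 0.0006  0.0009]
 [-0.0004 -0.0005]
 [-0.0001 -0.0001]]
[[ 0.5256 -0.2024]
 [ 0.5379 -0.2325]
 [ 0.5629 -0.2223]
 [ 0.55   -0.2621]
 [ 0.5622 -0.2922]]
cap 0.21 [ 0.5363 -0.2308  0.21  ] [-0.003   0.0008 -0.0134] [0.     0.0466 0.1336]
cap 0.2122 [ 0.5363 -0.2291  0.2122] [-0.0013  0.0008 -0.0156] [0.     0.0457 0.131 ]
cap 0.214 [ 0.5363 -0.2277  0.214 ] [ 0.0001  0.0008 -0.0174] [0.     0.0449 0.1288]
foot far edge 0.095 [ 0.5365 -0.2235  0.095 ] [0.004  0.001  0.1016] [0.0003 0.0031 0.2403]
foot far edge 0.097 [ 0.5365 -0.2228  0.097 ] [0.0047 0.0009 0.0996] [0.0003 0.0031 0.2382]
foot far edge 0.099 [ 0.5365 -0.2221  0.099 ] [0.0054 0.0009 0.0976] [0.0003 0.0031 0.2361]
```

```bash
python3 - <<'E'
from h import *
RG=Rxz(y=[1,0,0],z=[0,np.sin(np.radians(1)),-np.cos(np.radians(1))])
print(*delta([.5369,-.231,.137],R=RG))
E
```

```text
[-0.0225  0.0091  0.3975] [-0.0004  0.0196  0.0012]
```

Emit:
arm_command:
  deltas:
    - [-1, -0.022, 0.009, 0.1, 0, 0.02, 0]
    - [-1, -0.022, 0.009, 0.25, 0, 0.02, 0]
    - [-1, -0.022, 0.009, 0.4, 0, 0.02, 0]
    - [-1, -0.022, 0.009, 0.4, 0, 0.02, 0]

```text
clock: 6.68
position: [0.5355, -0.2324, 0.135]
tool_rot: [-3.138, -0.018, 1.57]
force: [0.6, 0.6, -0.1]
grip_width: 0.0192
```

```bash
python3 - <<'E'
from h import *
P,Q,s=pose();print(P,s['tool_rot'],s['force'])
np.save('w7.npy',cams.get_calibration('wrist'),allow_pickle=True)
w=cams.grab_frame('wrist');cv2.imwrite('pics/w7.png',w)
cv2.imwrite('pics/w7z.png',cv2.resize(w[120:290,215:365],None,fx=3.5,fy=3.5,interpolation=cv2.INTER_CUBIC))
w=cams.grab_frame('top');cv2.imwrite('pics/t7.png',w)
E
```

```text
[ 0.53554753 -0.23237958  0.13496927] [-3.13848672 -0.018006    1.56996533] [ 0.60278344  0.61323425 -0.11203898]
```

View pics/w7z.png

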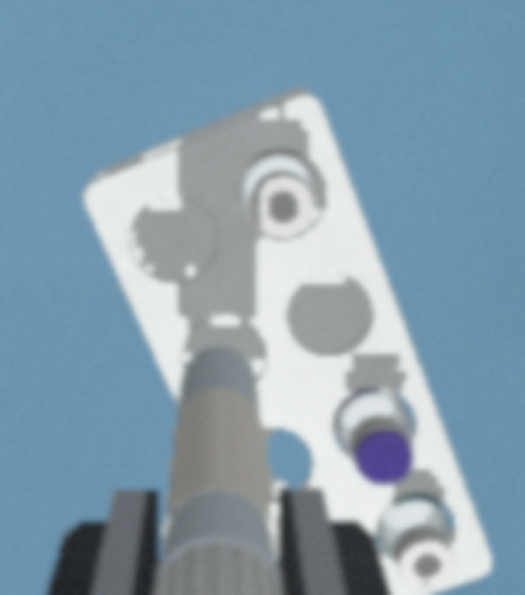

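View pics/t7.png

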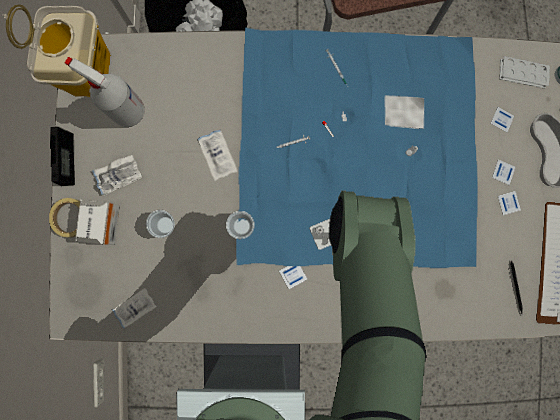

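```bash
python3 - <<'E'
from h import *
np.set_printoptions(precision=4,suppress=True)
W=np.load('w7.npy',allow_pickle=True).item();P,Q,s=pose()
f=lambda p,o,k:(o[0]+(p[0]+.5)/k-.5,o[1]+(p[1]+.5)/k-.5)
g=lambda x,y:f((x,y),(215,120),3.5)
H=np.array([onz(W,g(175,240),.023),onz(W,g(330,312),.023)])[:,:2]
print(H)
th=.39;R=np.array([[np.cos(th),-np.sin(th)],[np.sin(th),np.cos(th)]])
loc=np.array([[-13.5,48.5],[13.5,16]])/1e3
for h,l in zip(H,loc): print('h2 from',h+R@(np.array([-.0135,.016])-l))
print('h2 left/right edge',onz(W,g(186,355),.023),onz(W,g(266,355),.023))
zf=P[2]-.099
print('foot arc',onz(W,g(220,345),zf+.002),'sides @body',onz(W,g(183,385),zf+.008),onz(W,g(258,385),zf+.008))
hh=np.mean([h+R@(np.array([-.0135,.016])-l) for h,l in zip(H,loc)],axis=0)
k=np.linspace(0,2*np.pi,24,endpoint=False)
im=cv2.imread('pics/w7.png')
big=cv2.resize(im[120:290,215:365],None,fx=3.5,fy=3.5,interpolation=cv2.INTER_CUBIC)
for c,r,z,col in ((hh,.01125,.023,(0,0,255)),):
    for q in proj(W,[[c[0]+r*np.cos(a),c[1]+r*np.sin(a),z] for a in k]): cv2.circle(big,(int((q[0]-215)*3.5),int((q[1]-120)*3.5)),2,col,-1)
cv2.imwrite('pics/w7o.png',big)
E
```

```text
[[ 0.5257 -0.2032]
 [ 0.5634 -0.2212]]
h2 from [ 0.538  -0.2333]
h2 from [ 0.5384 -0.2314]
h2 left/right edge [ 0.528  -0.2323  0.023 ] [ 0.5479 -0.2323  0.023 ]
foot arc [ 0.5365 -0.2241  0.04  ] sides @body [ 0.5281 -0.2316  0.046 ] [ 0.5451 -0.2316  0.046 ]
```

View pics/w7o.png

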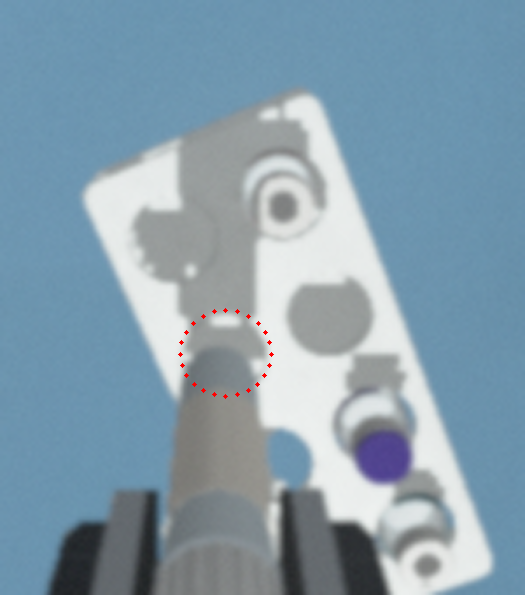

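Emit:
arm_command:
  deltas:
    - [-1, 0.003, 0.01, 0, 0, 0, 0]
    - [-1, 0.002, 0.01, 0.06, 0, 0, 0]
    - [-1, 0.001, 0.01, 0.12, 0, 0, 0]
    - [-1, 0.001, 0.01, 0.12, 0, 0, 0]

```text
clock: 7.28
position: [0.5374, -0.2322, 0.118]
tool_rot: [-3.14, -0.017, 1.57]
force: [-0.1, 0.2, 0.3]
grip_width: 0.0184
```

```bash
python3 - <<'E'
from h import *
P,Q,s=pose();print(P,s['tool_rot'],s['force'])
np.save('w8.npy',cams.get_calibration('wrist'),allow_pickle=True)
w=cams.grab_frame('wrist');cv2.imwrite('pics/w8.png',w)
cv2.imwrite('pics/w8z.png',cv2.resize(w[120:290,215:365],None,fx=3.5,fy=3.5,interpolation=cv2.INTER_CUBIC))
E
```

```text
[ 0.5374453  -0.23221597  0.11801401] [-3.1399759  -0.0165921   1.56991985] [-0.12438764  0.15909795  0.28676745]
```

View pics/w8z.png

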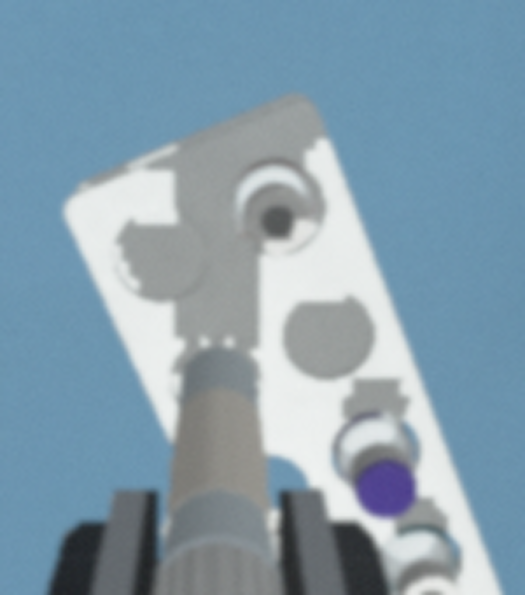

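Emit:
arm_command:
  deltas:
    - [-1, -0.001, -0.003, 0.04, 0, 0, 0]
    - [-1, -0.001, -0.003, 0.075, 0, 0, 0]
    - [-1, -0.001, -0.003, 0.075, 0, 0, 0]

```text
clock: 7.7
position: [0.5373, -0.2323, 0.1072]
tool_rot: [-3.141, -0.016, 1.57]
force: [-0.2, 0.4, -0.1]
grip_width: 0.0187
```

Emit:
arm_command:
  deltas:
    - [-1, 0, 0, 0.012, 0, 0, 0]
    - [-1, 0, 0, 0.025, 0, 0, 0]
    - [-1, 0, 0, 0.025, 0, 0, 0]

```text
clock: 8.07
position: [0.5375, -0.2323, 0.1039]
tool_rot: [-3.141, -0.016, 1.57]
force: [-1.4, 0.4, 0.4]
grip_width: 0.0186
```

```bash
python3 - <<'E'
from h import *
P,Q,s=pose();print(P,s['tool_rot'],s['force'])
w=cams.grab_frame('wrist');cv2.imwrite('pics/w9.png',w)
cv2.imwrite('pics/w9z.png',cv2.resize(w[120:290,215:365],None,fx=3.5,fy=3.5,interpolation=cv2.INTER_CUBIC))
E
```

```text
[ 0.53745892 -0.23231716  0.10387104] [-3.14129578 -0.01607918  1.56981096] [-1.44713581  0.35261802  0.40454186]
```

View pics/w9z.png

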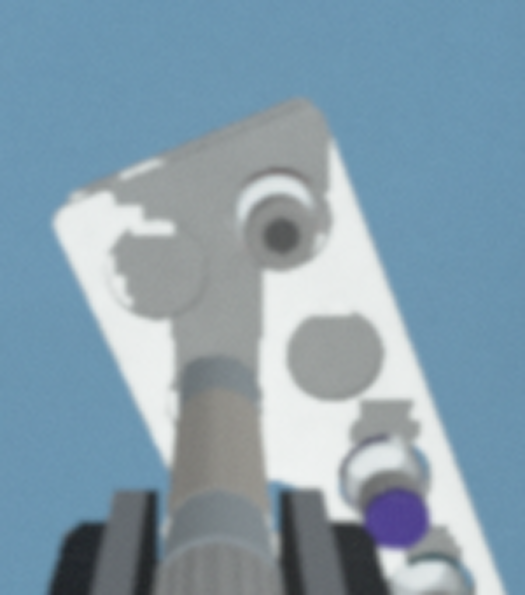

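Emit:
arm_command:
  deltas:
    - [-1, 0, 0, 0.008, 0, 0, 0]
    - [-1, 0, 0, 0.01, 0, 0, 0]
    - [-1, 0, 0, 0.01, 0, 0, 0]

```text
clock: 8.5
position: [0.5376, -0.2323, 0.1025]
tool_rot: [-3.142, -0.016, 1.57]
force: [0.1, -0.6, 1.5]
grip_width: 0.0188
```

Emit:
arm_command:
  deltas:
    - [-1, 0, 0, 0.008, 0, 0, 0]
    - [-1, 0, 0, 0.01, 0, 0, 0]
    - [-1, 0, 0, 0.01, 0, 0, 0]

```text
clock: 8.88
position: [0.5384, -0.2326, 0.1023]
tool_rot: [3.14, -0.015, 1.57]
force: [-2.6, 1.1, 19.7]
grip_width: 0.0186
```

Emit:
arm_command:
  deltas:
    - [-1, 0, 0, -0.008, 0, 0, 0]
    - [-1, 0, 0, -0.008, 0, 0, 0]
    - [0, 0, 0, -0.008, 0, 0, 0]
    - [0, 0, 0, -0.008, 0, 0, 0]
    - [0, 0, 0, -0.008, 0, 0, 0]

```text
clock: 9.5
position: [0.5374, -0.2323, 0.102]
tool_rot: [-3.141, -0.016, 1.57]
force: [0.7, -1.1, 0.8]
grip_width: 0.0426
```

Emit:
arm_command:
  deltas:
    - [0, 0, 0, -0.1, 0, 0, 0]
    - [0, 0, 0, -0.25, 0, 0, 0]
    - [0, 0, 0, -0.5, 0, 0, 0]
    - [0, 0, 0, -0.6, 0, 0, 0]

```text
clock: 10.0
position: [0.5382, -0.234, 0.195]
tool_rot: [3.139, -0.015, 1.57]
force: [-0.4, -0.5, -0.9]
grip_width: 0.0426
```

```bash
python3 - <<'E'
from h import *
P,Q,s=pose();print(P,s['tool_rot'],s['force'],s['grip_width'])
np.save('w10.npy',cams.get_calibration('wrist'),allow_pickle=True)
w=cams.grab_frame('wrist');cv2.imwrite('pics/w10.png',w)
E
```

```text
[ 0.53823921 -0.23403516  0.19501049] [ 3.13897221 -0.01488725  1.56969548] [-0.36446197 -0.45742267 -0.90032141] 0.042629157544173325
```

View pics/w10.png

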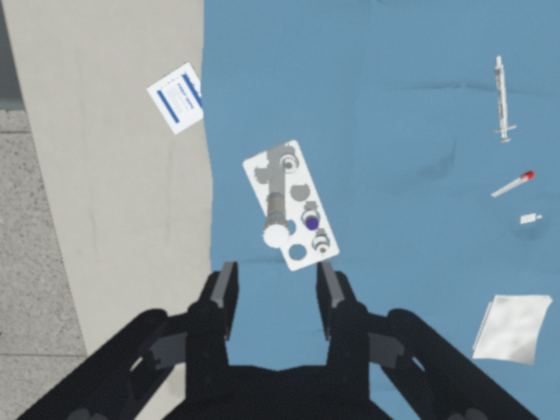

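```bash
python3 - <<'E'
from h import *
P,Q,s=pose();print([a for a in dir(bot) if a[0]!='_'])
RG=Rxz(y=[1,0,0],z=[0,0,-1])
b=(P,Q)
for p in ([.545,-.1,.24],[.5605,.04,.22],[.5625,.1885,.18]):
    print(*delta(p,R=RG,base=b));b=(np.array(p),RG)
t=cams.grab_frame('top');cv2.imwrite('pics/t11.png',t)
E
```

```text
['IKError', 'tips_ahead']
[ 0.8988  0.0431 -0.2812] [ 0.0044 -0.0184 -0.0015]
[0.9333 0.1033 0.1333] [0. 0. 0.]
[0.99   0.0133 0.2667] [0. 0. 0.]
```

Emit:
arm_command:
  deltas:
    - [0, 0.2, 0.01, -0.28, 0.004, -0.018, 0]
    - [0.5, 0.55, 0.04, -0.28, 0.004, -0.018, 0]
    - [1, 0.9, 0.043, -0.28, 0.004, -0.018, 0]
    - [1, 0.9, 0.043, -0.28, 0.004, -0.018, 0]

```text
clock: 10.6
position: [0.544, -0.0953, 0.2359]
tool_rot: [-3.138, -0.003, 1.576]
force: [0.4, -0.3, -0.6]
grip_width: 0.0851
```

Emit:
arm_command:
  deltas:
    - [1, 0.4, 0.05, 0.06, 0, 0, 0]
    - [1, 0.8, 0.1, 0.13, 0, 0, 0]
    - [1, 0.93, 0.1, 0.13, 0, 0, 0]
    - [1, 0.93, 0.1, 0.13, 0, 0, 0]

```text
clock: 11.1
position: [0.559, 0.0406, 0.2164]
tool_rot: [-3.137, -0.002, 1.571]
force: [-0.5, -1.4, 0.1]
grip_width: 0.0849
```

```bash
python3 - <<'E'
from h import *
P,Q,s=pose();print(P,s['tool_rot'],s['qpos'],s['grip_width'])
np.save('w12.npy',cams.get_calibration('wrist'),allow_pickle=True)
w=cams.grab_frame('wrist');cv2.imwrite('pics/w12.png',w)
RG=Rxz(y=[1,0,0],z=[0,0,-1]);print(*delta([.5625,.1885,.18],R=RG))
w=cams.grab_frame('side');cv2.imwrite('pics/s12.png',w)
E
```

```text
[0.55895754 0.04058181 0.21644286] [-3.13721235e+00 -1.84316059e-03  1.57149480e+00] [ 0.11046622  0.48128775 -0.39413934  1.78772794  0.22166813  0.92039926
 -0.37833587] 0.08485026428540848
[0.9962 0.0224 0.2453] [-0.0052 -0.0015 -0.0016]
```

View pics/w12.png

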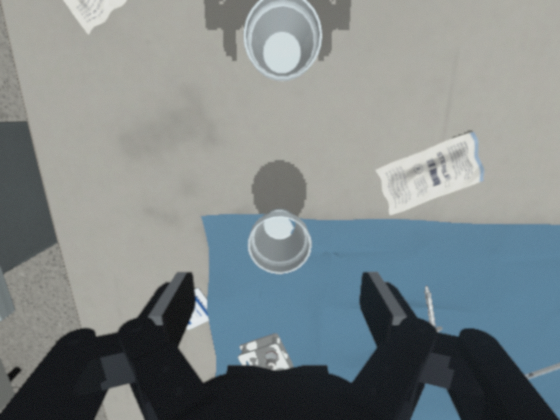

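View pics/s12.png

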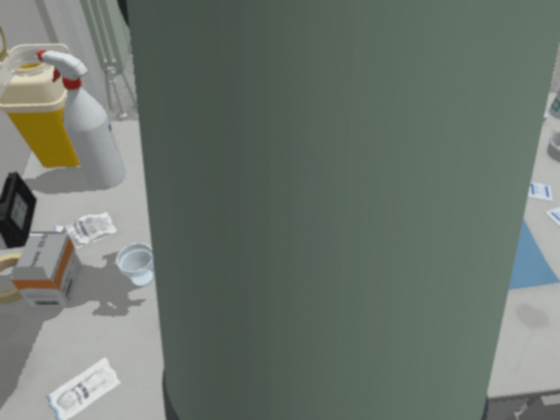

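Emit:
arm_command:
  deltas:
    - [1, 0.4, 0.02, 0, 0, 0, 0]
    - [1, 0.8, 0.02, 0.1, 0, 0, 0]
    - [1, 0.99, 0.02, 0.2, 0, 0, 0]
    - [1, 0.99, 0.02, 0.2, 0, 0, 0]

```text
clock: 11.7
position: [0.5618, 0.189, 0.1862]
tool_rot: [-3.137, -0.002, 1.571]
force: [-1.0, -0.8, 0.4]
grip_width: 0.0854
```

```bash
python3 - <<'E'
from h import *
P,Q,s=pose();print(P,s['tool_rot'],s['grip_width'])
np.save('w13.npy',cams.get_calibration('wrist'),allow_pickle=True)
w=cams.grab_frame('wrist');cv2.imwrite('pics/w13.png',w)
w=cams.grab_frame('side');cv2.imwrite('pics/s13.png',w)
W=cams.get_calibration('wrist');print(proj(W,[.5625,.1885,.066]))
im=cv2.imread('pics/w12.png');cv2.imwrite('pics/w12z.png',cv2.resize(im[0:290,230:340],None,fx=2.06,fy=2.06,interpolation=cv2.INTER_CUBIC))
im=cv2.imread('pics/w12.png');cv2.imwrite('pics/w12s.png',cv2.resize(im[200:285,230:330],None,fx=6,fy=6,interpolation=cv2.INTER_CUBIC))
E
```

```text
[0.56182688 0.18899989 0.18619476] [-3.13658885e+00 -1.62425822e-03  1.57103272e+00] 0.08540731975613473
[[276.28356175 213.62638675]]
```

View pics/w13.png

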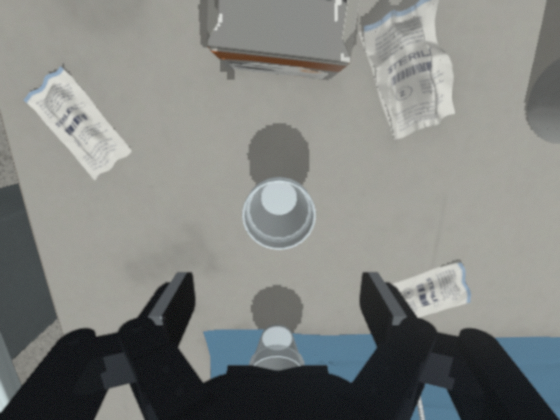

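View pics/s13.png

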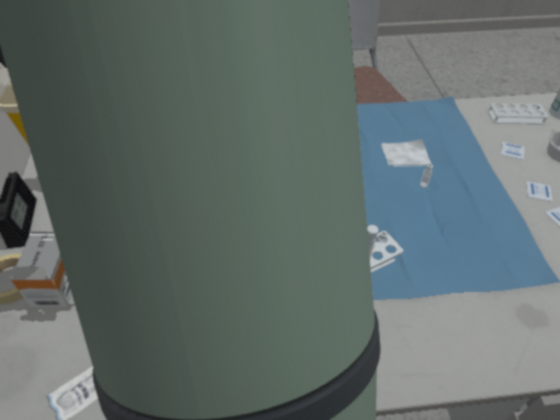

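View pics/w12s.png

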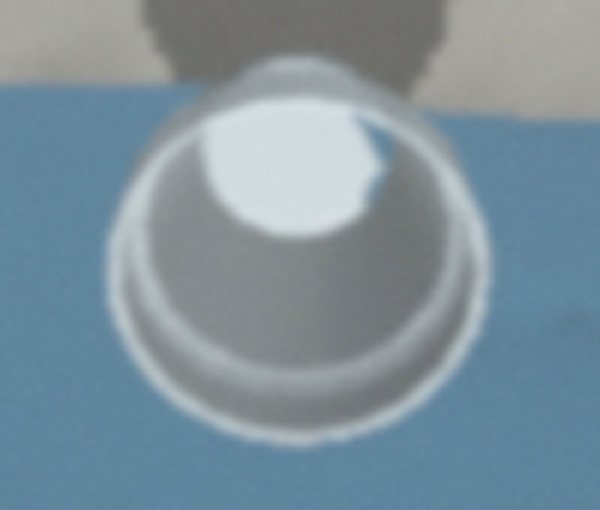

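```bash
python3 - <<'E'
import cv2
im=cv2.imread('pics/w13.png');cv2.imwrite('pics/w13z.png',cv2.resize(im[165:260,230:330],None,fx=6,fy=6,interpolation=cv2.INTER_CUBIC))
E
```

```text
(no output)
```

View pics/w13z.png

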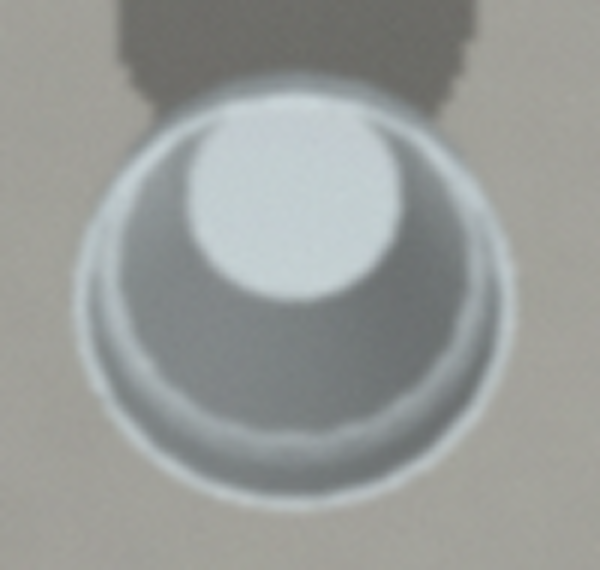

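```bash
python3 - <<'E'
from h import *
np.set_printoptions(precision=4,suppress=True)
f=lambda p,o,k:(o[0]+(p[0]+.5)/k-.5,o[1]+(p[1]+.5)/k-.5)
W=np.load('w13.npy',allow_pickle=True).item()
for z in(.066,):
  l,r,t,b=[onz(W,f(p,(230,165),6),z) for p in((72,305),(516,305),(294,92),(294,510))];print('cup',l,r,t,b,'c',(l[0]+r[0])/2,(t[1]+b[1])/2)
W=np.load('w12.npy',allow_pickle=True).item()
l,r,t,b=[onz(W,f(p,(230,200),6),.066) for p in((107,272),(490,272),(298,97),(298,443))];print('spare',l,r,t,b,'c',(l[0]+r[0])/2,(t[1]+b[1])/2)
im=cv2.imread('pics/w12.png');cv2.imwrite('pics/w12c.png',cv2.resize(im[0:95,230:340],None,fx=6,fy=6,interpolation=cv2.INTER_CUBIC))
E
```

```text
cup [0.5304 0.1896 0.066 ] [0.5965 0.1897 0.066 ] [0.5634 0.2218 0.066 ] [0.5635 0.1561 0.066 ] c 0.5634418964754323 0.18894062954237734
spare [ 0.5284 -0.0014  0.066 ] [ 0.5947 -0.0012  0.066 ] [0.5614 0.0307 0.066 ] [ 0.5616 -0.0348  0.066 ] c 0.5615652907561606 -0.0020759368514647464
```

View pics/w12c.png

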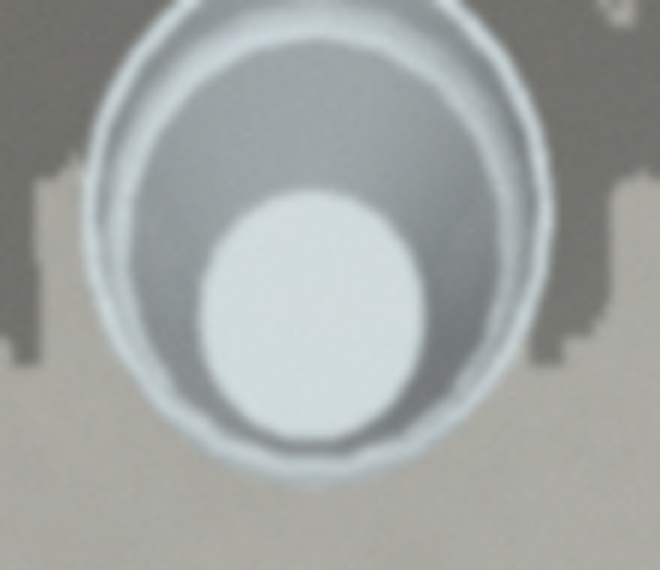

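```bash
python3 - <<'E'
from h import *
np.set_printoptions(precision=1,suppress=True)
W=np.load('w13.npy',allow_pickle=True).item();P,Q,s=pose()
for t in (0,.004,.008,.012,.017): print(t,proj(W,[P+Q@[x,y,t] for y in(.0093,.0213,.0427) for x in(.011,-.011)]).tolist())
im=cv2.imread('pics/w13.png');cv2.imwrite('pics/w13f.png',cv2.resize(im[260:340,130:430],None,fx=2.6,fy=2.6,interpolation=cv2.INTER_CUBIC))
im=cv2.imread('pics/w10.png');cv2.imwrite('pics/w10f.png',cv2.resize(im[250:340,200:360],None,fx=4,fy=4,interpolation=cv2.INTER_CUBIC))
E
```

```text
0 [[296.27607187129814, 279.2758157532481], [295.20330864873273, 316.6718984204473], [320.80224453529564, 279.3247180130847], [318.5260224393047, 316.7040029775703], [364.4027031372632, 279.35202947054506], [359.99918011118103, 316.67512737088697]]
0.004 [[295.78827911499155, 275.0715338744868], [294.7671278998151, 311.75891281564196], [319.681604298413, 275.12180774512245], [317.5191593916662, 311.79329397911783], [362.16402557290775, 275.1583749091996], [357.98329264928685, 311.7766894997916]]
0.008 [[295.32487438393116, 271.07851719904227], [294.3515621486143, 307.079630042202], [318.6169206107953, 271.12986835537566], [316.55982939167427, 307.115935677452], [360.036556874105, 271.17438167237094], [356.0621180743136, 307.11010577736613]]
0.012 [[294.8840867496669, 267.28134562377636], [293.9552008736204, 302.61795068682295], [317.60413731575414, 267.33352448051363], [315.64478537010365, 302.6558769262665], [358.01229176116743, 267.3848568637858], [354.229229412393, 302.65951777626765]]
0.017 [[294.3624769532314, 262.7891371121423], [293.4848066971715, 297.3246290168242], [316.40557479959455, 262.8420564031283], [314.5587701243734, 297.3642157711677], [355.61608998929904, 262.9005608548007], [352.0533806920654, 297.3781106083003]]
```

View pics/w13f.png

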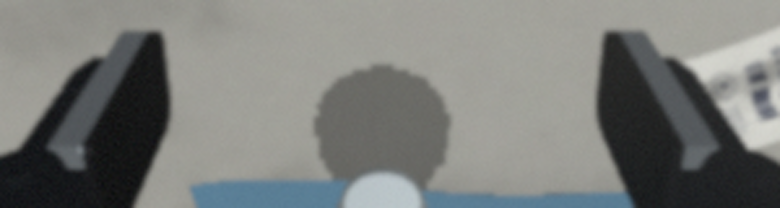

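View pics/w10f.png

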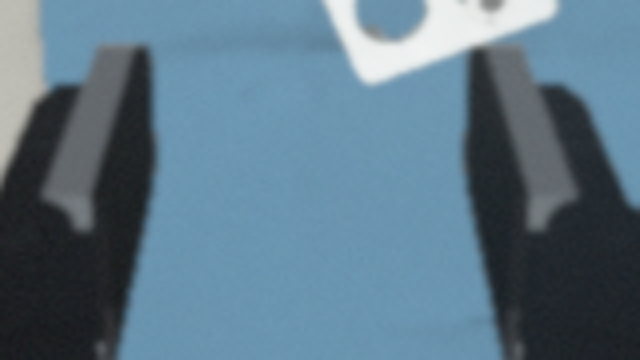

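Emit:
arm_command:
  deltas:
    - [1, 0, 0.005, 0.3, -0.005, -0.002, 0]
    - [1, 0, 0.005, 0.6, -0.005, -0.002, 0]
    - [1, 0, 0.005, 0.79, -0.005, -0.002, 0]
    - [1, 0, 0.005, 0.79, -0.005, -0.002, 0]

```text
clock: 12.3
position: [0.5623, 0.1865, 0.0677]
tool_rot: [-3.14, 0.001, 1.568]
force: [-0.9, 0.8, 1.0]
grip_width: 0.0856
```

```bash
python3 - <<'E'
from h import *
P,Q,s=pose();print(P,s['tool_rot'],s['force'])
w=cams.grab_frame('wrist');cv2.imwrite('pics/w14.png',w)
E
```

```text
[0.56229843 0.18653809 0.06770734] [-3.13987783e+00  1.34473925e-03  1.56761056e+00] [-0.86207497  0.81152552  0.95321564]
```

View pics/w14.png

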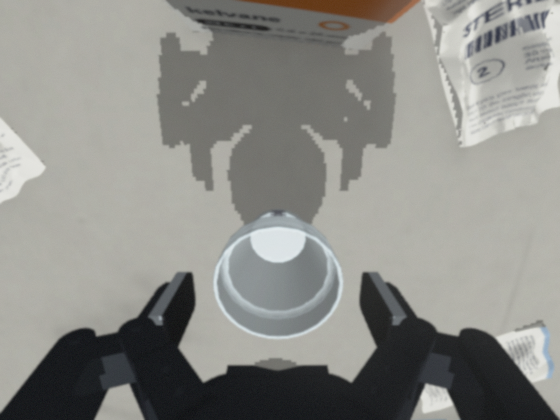

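```bash
python3 - <<'E'
from h import *
np.set_printoptions(precision=4,suppress=True)
im=cv2.imread('pics/w14.png')
W=cams.get_calibration('wrist');P,Q,s=pose()
# rim outer ellipse bottom/left/right extremes
g=im[200:350,200:355];cv2.imwrite('pics/w14z.png',cv2.resize(g,None,fx=4,fy=4,interpolation=cv2.INTER_CUBIC))
l,r,b=[onz(W,p,.066) for p in((213.5,280),(342,280),(278,338.5))]
print(l,r,b,b[1]+.0325,P)
E
```

```text
[0.5317 0.1929 0.066 ] [0.5968 0.1927 0.066 ] [0.5643 0.1561 0.066 ] 0.18855455726195494 [0.563  0.1873 0.0692]
```

View pics/w14z.png

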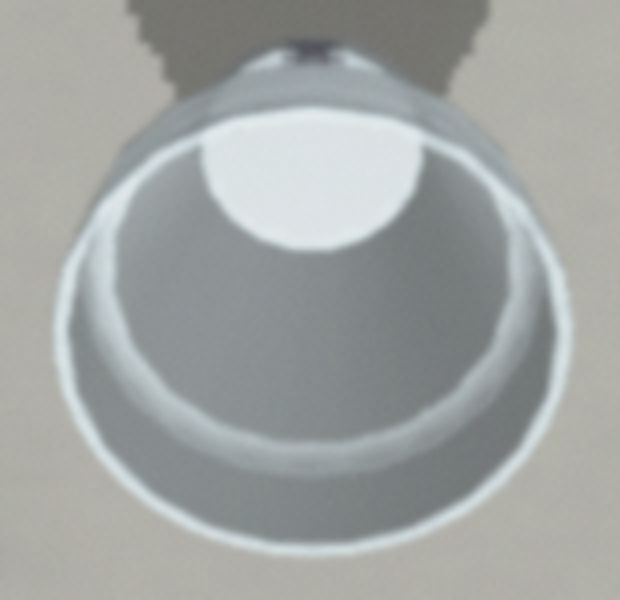

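Emit:
arm_command:
  deltas:
    - [1, 0.01, 0.002, 0.01, 0, 0, 0]
    - [-1, 0.01, 0.002, 0.01, 0, 0, 0]
    - [-1, 0.01, 0.002, 0.01, 0, 0, 0]
    - [-1, 0.01, 0.002, 0.01, 0, 0, 0]
  newtons: 30

```text
clock: 12.85
position: [0.5635, 0.1906, 0.0688]
tool_rot: [3.139, -0.001, 1.57]
force: [-3.2, -0.5, 14.9]
grip_width: 0.0643
```

```bash
python3 - <<'E'
from h import *
P,Q,s=pose();print(P,s['tool_rot'],s['force'],s['grip_width'])
w=cams.grab_frame('wrist');cv2.imwrite('pics/w15.png',w)
E
```

```text
[0.56347429 0.19064821 0.06881405] [ 3.13922146e+00 -8.23202381e-04  1.56985793e+00] [-3.21451708 -0.46338851 14.88462715] 0.0642585615072164
```

View pics/w15.png

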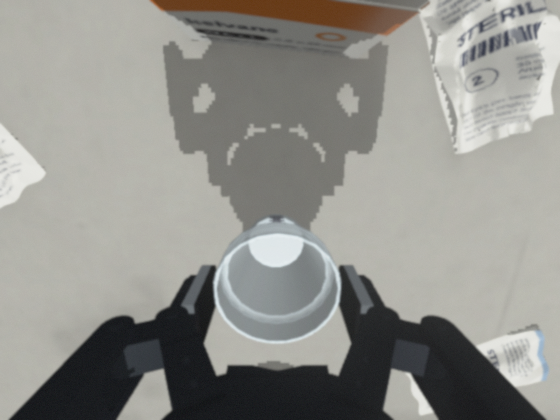

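Emit:
arm_command:
  deltas:
    - [-1, 0, 0, -0.03, 0, 0, 0]
    - [-1, 0, 0, -0.2, 0, 0, 0]
    - [-1, 0, 0, -0.5, 0, 0, 0]
    - [-1, 0, 0, -0.7, 0, 0, 0]
    - [-1, 0, 0, -0.7, 0, 0, 0]

```text
clock: 13.52
position: [0.5638, 0.1907, 0.1749]
tool_rot: [3.137, -0.002, 1.57]
force: [0.4, 0.1, -0.2]
grip_width: 0.0639
```

```bash
python3 - <<'E'
from h import *
P,Q,s=pose();print(P,s['tool_rot'],s['force'],s['grip_width'])
np.save('w16.npy',cams.get_calibration('wrist'),allow_pickle=True)
w=cams.grab_frame('wrist');cv2.imwrite('pics/w16.png',w)
RG=Rxz(y=[1,0,0],z=[0,0,-1]);print(*delta([.5611,-.002,.17],R=RG))
E
```

```text
[0.56383018 0.19066279 0.17492116] [ 3.13714099e+00 -1.59916609e-03  1.56965384e+00] [ 0.36906555  0.09085283 -0.22702505] 0.06393822653720435
[-1.2822 -0.0125  0.0211] [ 0.0031 -0.001  -0.0014]
```

View pics/w16.png

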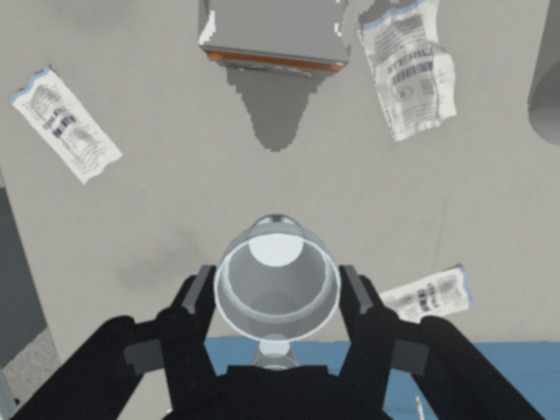

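```bash
python3 - <<'E'
from h import *
np.set_printoptions(precision=4,suppress=True)
im=cv2.imread('pics/w16.png');cv2.imwrite('pics/w16z.png',cv2.resize(im[200:370,200:355],None,fx=4,fy=4,interpolation=cv2.INTER_CUBIC)[:600])
W=np.load('w16.npy',allow_pickle=True).item();P,Q,s=pose();z=.172
for p in((214.5,285),(340.5,285),(277.5,341.5),(277.5,231)):print(onz(W,p,z)-P)
E
```

```text
[-0.0303  0.0033 -0.0013]
[ 0.0339  0.003  -0.0013]
[ 0.0017 -0.0326 -0.0013]
[ 0.0018  0.0327 -0.0013]
```

View pics/w16z.png

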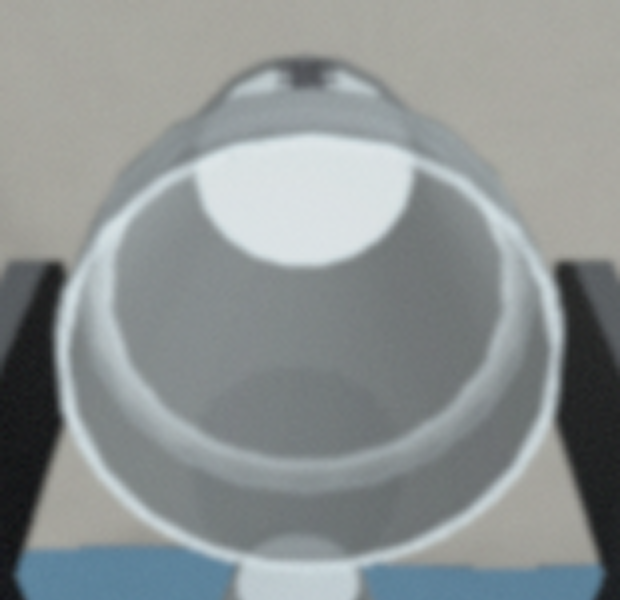

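Emit:
arm_command:
  deltas:
    - [-1, -0.2, 0, 0, 0, 0, 0]
    - [-1, -0.5, -0.01, 0, 0.003, 0, 0]
    - [-1, -0.64, -0.01, 0, 0.003, 0, 0]
    - [-1, -0.64, -0.01, 0, 0.003, 0, 0]

```text
clock: 14.08
position: [0.5611, 0.0927, 0.1717]
tool_rot: [-3.139, 0.0, 1.568]
force: [0.1, 0.6, -0.4]
grip_width: 0.0643
```

Emit:
arm_command:
  deltas:
    - [-1, -0.3, 0, 0, 0, 0, 0]
    - [-1, -0.55, -0.01, 0, 0, 0, 0]
    - [-1, -0.64, -0.01, 0, 0, 0, 0]
    - [-1, -0.64, -0.01, 0, 0, 0, 0]
    - [-1, -0.64, -0.01, 0, 0, 0, 0]

```text
clock: 14.7
position: [0.5597, 0.0002, 0.1722]
tool_rot: [-3.14, -0.001, 1.572]
force: [-0.7, -0.6, -1.5]
grip_width: 0.0644
```

```bash
python3 - <<'E'
from h import *
P,Q,s=pose();print(P,s['tool_rot'],s['force'],s['grip_width'])
np.save('w17.npy',cams.get_calibration('wrist'),allow_pickle=True)
for n in('wrist','top','side'):
    cv2.imwrite(f'pics/{n}17.png',cams.grab_frame(n))
a=cv2.imread('pics/top17.png')[180:280,100:380];b=cv2.imread('pics/side17.png')[160:320,100:420]
cv2.imwrite('pics/ts17.png',np.vstack([cv2.resize(a,(640,229)),cv2.resize(b,(640,320))]))
E
```

```text
[5.59713917e-01 2.23300907e-04 1.72167746e-01] [-3.13983339e+00 -1.19489245e-03  1.57176998e+00] [-0.71970343 -0.63052878 -1.46890334] 0.0643586720853262
```

View pics/wrist17.png

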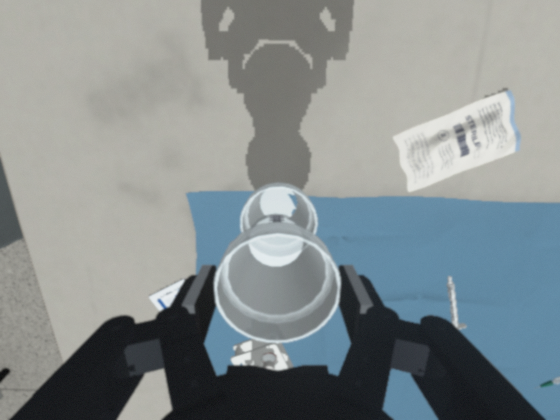

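View pics/ts17.png

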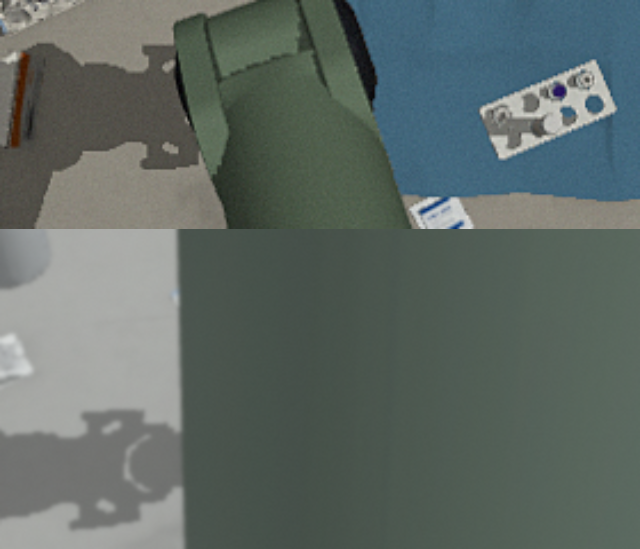

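```bash
python3 - <<'E'
from h import *
np.set_printoptions(precision=4,suppress=True)
im=cv2.imread('pics/wrist17.png');cv2.imwrite('pics/w17z.png',cv2.resize(im[170:270,230:330],None,fx=6,fy=6,interpolation=cv2.INTER_CUBIC))
E
```

```text
(no output)
```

View pics/w17z.png

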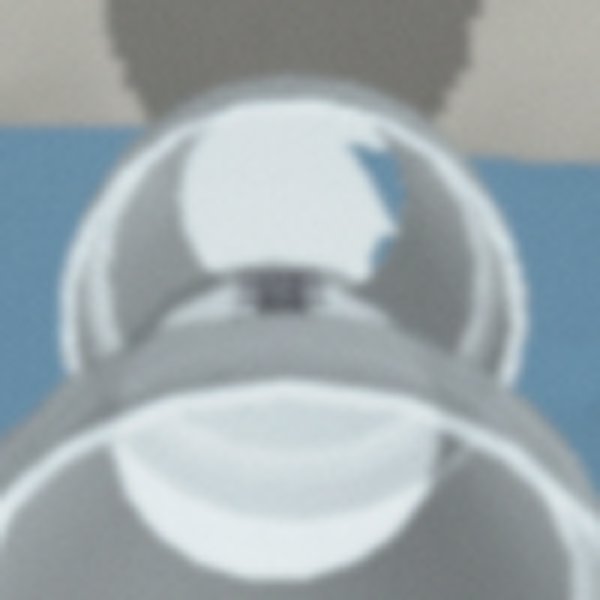

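```bash
python3 - <<'E'
from h import *
np.set_printoptions(precision=4,suppress=True)
W=np.load('w17.npy',allow_pickle=True).item();P,Q,s=pose()
l,r,t=[onz(W,p,.066) for p in((230+58.5/6-.5,223),(230+527.5/6-.5,223),(278.8,186.0))]
print('spare',l,r,t,'c',(l+r)[0]/2,t[1]-.0325-.0)
for z in (P[2]-.003,P[2]-.001):
    l,r,t,b=[onz(W,p,z) for p in((214.2,285),(340.5,285),(277.4,233.6),(277.4,340.7))]
    print('held',l,r,t,b,'c',(l+r)[0]/2,(t+b)[1]/2)
print(P)
E
```

```text
spare [ 0.5283 -0.0013  0.066 ] [ 0.5947 -0.0012  0.066 ] [0.5618 0.0308 0.066 ] c 0.5614802477228724 -0.0017041239787767767
held [0.5285 0.003  0.1692] [0.5928 0.0031 0.1692] [0.5607 0.0312 0.1692] [ 0.5608 -0.0322  0.1692] c 0.5606762220487962 -0.0004881961981298734
held [0.529  0.0042 0.1712] [0.5923 0.0043 0.1712] [0.5607 0.0321 0.1712] [ 0.5608 -0.0304  0.1712] c 0.5606757747420992 0.0008236374722847828
[ 0.5597 -0.0004  0.1722]
```

Emit:
arm_command:
  deltas:
    - [-1, -0.008, 0.005, 0.1, 0, 0, 0]
    - [-1, -0.008, 0.005, 0.25, 0, 0, 0]
    - [-1, -0.008, 0.005, 0.35, 0, 0, 0]
    - [-1, -0.008, 0.005, 0.4, 0, 0, 0]
    - [-1, -0.008, 0.005, 0.4, 0, 0, 0]

```text
clock: 15.48
position: [0.5601, -0.0027, 0.1118]
tool_rot: [-3.139, -0.0, 1.57]
force: [0.3, 0.4, -0.5]
grip_width: 0.0641
```

```bash
python3 - <<'E'
from h import *
P,Q,s=pose();print(P,s['tool_rot'],s['force'],s['grip_width'])
w=cams.grab_frame('wrist');cv2.imwrite('pics/w18.png',w)
cv2.imwrite('pics/w18z.png',cv2.resize(w[190:350,195:360],None,fx=4,fy=4,interpolation=cv2.INTER_CUBIC)[:600])
E
```

```text
[ 0.56013044 -0.00274414  0.11183456] [-3.13913217e+00 -3.90496141e-04  1.56999416e+00] [ 0.3237613   0.4324238  -0.45594848] 0.06409575818806793
```

View pics/w18z.png

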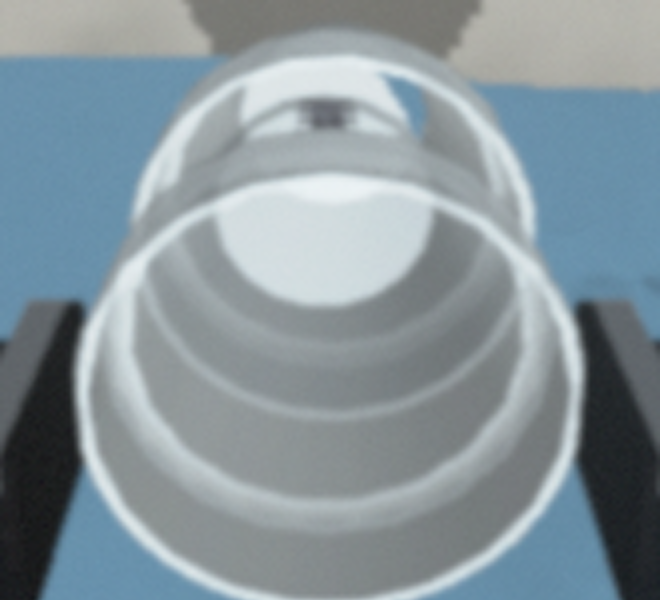

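Emit:
arm_command:
  deltas:
    - [-1, 0, 0.003, 0.04, 0, 0, 0]
    - [-1, 0, 0.003, 0.08, 0, 0, 0]
    - [-1, 0, 0.003, 0.12, 0, 0, 0]
    - [-1, 0, 0.003, 0.12, 0, 0, 0]

```text
clock: 16.02
position: [0.5604, -0.0028, 0.0937]
tool_rot: [-3.139, -0.0, 1.57]
force: [-0.1, 0.8, -1.0]
grip_width: 0.0642
```

```bash
python3 - <<'E'
from h import *
P,Q,s=pose();print(P,s['tool_rot'],s['force'],s['grip_width'])
w=cams.grab_frame('wrist');cv2.imwrite('pics/w19.png',w)
cv2.imwrite('pics/w19z.png',cv2.resize(w[190:350,195:360],None,fx=4,fy=4,interpolation=cv2.INTER_CUBIC)[:600])
E
```

```text
[ 0.56042295 -0.00278815  0.09369427] [-3.13901233e+00 -3.52358556e-04  1.56993738e+00] [-0.08014959  0.75776244 -1.04389849] 0.06421613315817779
```

View pics/w19z.png

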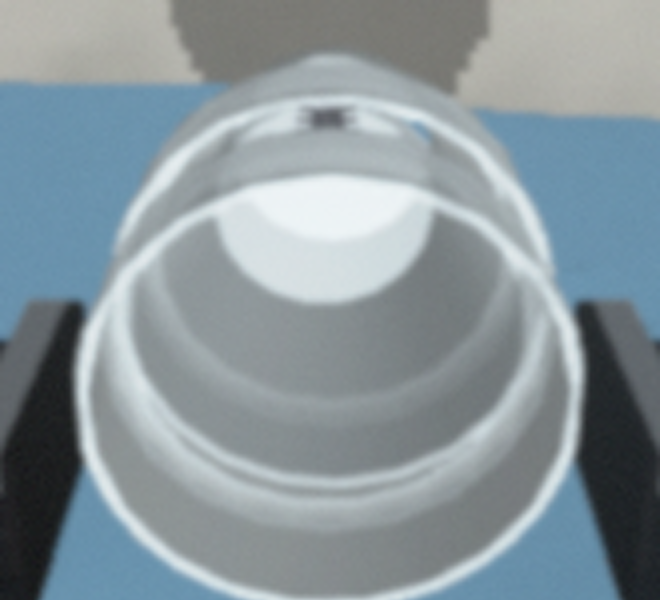

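Emit:
arm_command:
  deltas:
    - [-1, 0, 0.003, 0.012, 0, 0, 0]
    - [-1, 0, 0.003, 0.025, 0, 0, 0]
    - [-1, 0, 0.003, 0.035, 0, 0, 0]
    - [-1, 0, 0.003, 0.035, 0, 0, 0]

```text
clock: 16.58
position: [0.5611, -0.0028, 0.0889]
tool_rot: [-3.14, -0.0, 1.57]
force: [-0.4, 0.1, -0.4]
grip_width: 0.0637
```

Emit:
arm_command:
  deltas:
    - [-1, 0, 0, 0.007, 0, 0, 0]
    - [-1, 0, 0, 0.01, 0, 0, 0]
    - [-1, 0, 0, 0.01, 0, 0, 0]

```text
clock: 16.95
position: [0.5613, -0.0028, 0.0876]
tool_rot: [-3.14, -0.0, 1.57]
force: [0.3, 1.1, 0.9]
grip_width: 0.064
```

```bash
python3 - <<'E'
from h import *
P,Q,s=pose();print(P,s['force'],s['grip_width'])
w=cams.grab_frame('wrist');cv2.imwrite('pics/w20.png',w)
cv2.imwrite('pics/w20z.png',cv2.resize(w[190:350,195:360],None,fx=4,fy=4,interpolation=cv2.INTER_CUBIC)[:600])
E
```

```text
[ 0.56127016 -0.00277285  0.08757037] [0.31633377 1.14870696 0.89286692] 0.06395223417498198
```

View pics/w20z.png

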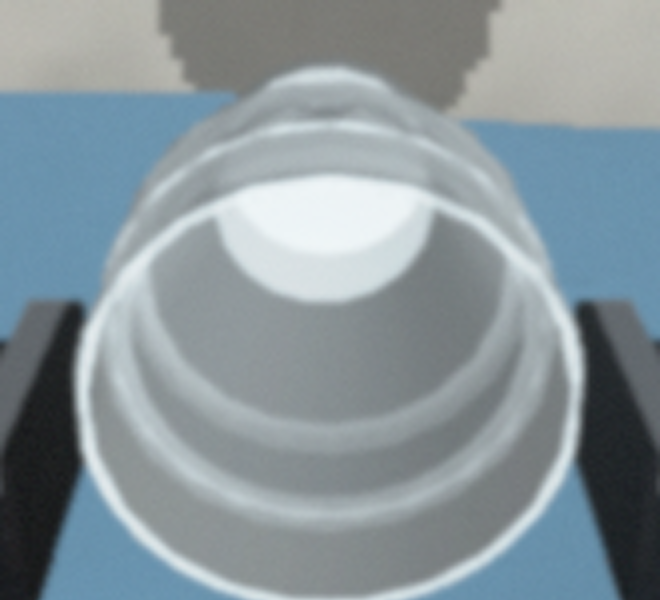

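Emit:
arm_command:
  deltas:
    - [-1, 0, 0, 0.005, 0, 0, 0]
    - [-1, 0, 0, 0.01, 0, 0, 0]
    - [-1, 0, 0, 0.01, 0, 0, 0]

```text
clock: 17.38
position: [0.5616, -0.0024, 0.0867]
tool_rot: [-3.141, -0.001, 1.57]
force: [-0.5, 2.1, 14.2]
grip_width: 0.0642
```

Emit:
arm_command:
  deltas:
    - [-1, 0, 0, 0.004, 0, 0, 0]
    - [-1, 0, 0, 0.007, 0, 0, 0]
    - [-1, 0, 0, 0.007, 0, 0, 0]

```text
clock: 17.75
position: [0.5619, -0.0022, 0.0863]
tool_rot: [3.141, -0.001, 1.57]
force: [-5.1, 2.1, 26.1]
grip_width: 0.0642
```

Emit:
arm_command:
  deltas:
    - [-1, 0, 0, -0.009, 0, 0, 0]
    - [-1, 0, 0, -0.009, 0, 0, 0]
    - [1, 0, 0, -0.009, 0, 0, 0]
    - [1, 0, 0, -0.009, 0, 0, 0]
    - [1, 0, 0, -0.009, 0, 0, 0]
    - [1, 0, 0, -0.009, 0, 0, 0]

```text
clock: 18.5
position: [0.561, -0.0029, 0.0862]
tool_rot: [-3.139, -0.0, 1.57]
force: [0.2, 0.2, -0.2]
grip_width: 0.0852
```

```bash
python3 - <<'E'
from h import *
P,Q,s=pose();print(P,s['force'],s['grip_width'])
w=cams.grab_frame('wrist');cv2.imwrite('pics/w21.png',w)
E
```

```text
[ 0.56101042 -0.00286693  0.08615822] [ 0.16305199  0.17312281 -0.17532043] 0.08516813550297282
```

View pics/w21.png

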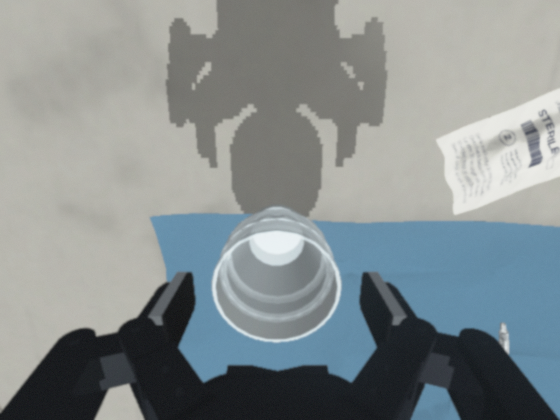

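Emit:
arm_command:
  deltas:
    - [1, 0, 0, -0.15, 0, 0, 0]
    - [1, 0, 0, -0.4, 0, 0, 0]
    - [1, 0, 0, -0.7, 0, 0, 0]
    - [1, 0, 0, -1, 0, 0, 0]
    - [1, 0, 0, -1, 0, 0, 0]

```text
clock: 19.18
position: [0.5627, -0.0028, 0.2394]
tool_rot: [3.138, -0.0, 1.57]
force: [0.7, -0.7, -0.7]
grip_width: 0.0856
```

Emit:
arm_command:
  deltas:
    - [1, -0.4, -0.3, 0, 0, 0, 0.1]
    - [1, -0.7, -0.6, 0, 0, 0, 0.2]
    - [1, -0.95, -0.8, 0, 0, 0, 0.3]
    - [1, -0.95, -0.8, 0, 0, 0, 0.3]

```text
clock: 19.68
position: [0.4383, -0.1486, 0.2359]
tool_rot: [-3.138, 0.002, 1.327]
force: [1.2, 1.1, 0.6]
grip_width: 0.0853
```

```bash
python3 - <<'E'
from h import *
P,Q,s=pose();print(P,s['qpos'])
RG=Rn.from_euler('xyz',[np.pi,0,.7]).as_matrix()
print(*delta([.4,-.27,.25],R=RG))
print(*delta([.3,-.47,.25],R=RG,base=(np.array([.4,-.27,.25]),RG)))
E
```

```text
[ 0.43829681 -0.14860492  0.23587802] [ 0.47909484  0.29839418 -0.34242993  2.00917225  0.13274491  0.85842184
 -0.18024091]
[-0.8472 -0.053  -0.0924] [-0.0035  0.0036  0.7987]
[-1.3689  0.5903  0.    ] [0. 0. 0.]
```

Emit:
arm_command:
  deltas:
    - [1, -0.4, -0.03, -0.05, 0, 0, 0.2]
    - [1, -0.84, -0.05, -0.09, 0, 0, 0.4]
    - [1, -0.84, -0.05, -0.09, 0, 0, 0.6]
    - [1, -0.84, -0.05, -0.09, 0, 0, 0.8]
    - [1, -0.84, -0.05, -0.09, 0, 0, 0.8]

```text
clock: 20.3
position: [0.4048, -0.2655, 0.2494]
tool_rot: [-3.139, 0.001, 0.708]
force: [0.8, -0.0, 0.6]
grip_width: 0.0856
```

Emit:
arm_command:
  deltas:
    - [1, -0.3, 0.15, 0, 0, 0, 0]
    - [1, -0.6, 0.3, 0, 0, 0, 0]
    - [1, -0.95, 0.45, 0, 0, 0, 0]
    - [1, -0.95, 0.45, 0, 0, 0, 0]

```text
clock: 20.8
position: [0.3376, -0.4128, 0.2493]
tool_rot: [-3.14, 0.002, 0.706]
force: [0.6, 0.4, -0.2]
grip_width: 0.0854
```

```bash
python3 - <<'E'
from h import *
P,Q,s=pose();print(P,s['qpos'],s['clock'])
t=cams.grab_frame('top');w=cams.grab_frame('side');cv2.imwrite('pics/t22.png',t);cv2.imwrite('pics/s22.png',w)
a=cv2.resize(t[190:260,210:390],None,fx=4.4,fy=4.4,interpolation=cv2.INTER_CUBIC)[:,:790];b=cv2.resize(w[205:300,205:425],None,fx=3.6,fy=3.6,interpolation=cv2.INTER_CUBIC)[:280,:790]
cv2.imwrite('pics/f22.png',np.vstack([a,b]))
E
```

```text
[ 0.33756991 -0.41278605  0.24934027] [ 0.84305092  0.37670261 -0.09182125  1.8364516   0.04482649  0.9325101
 -0.13441909] 20.8
```

View pics/f22.png

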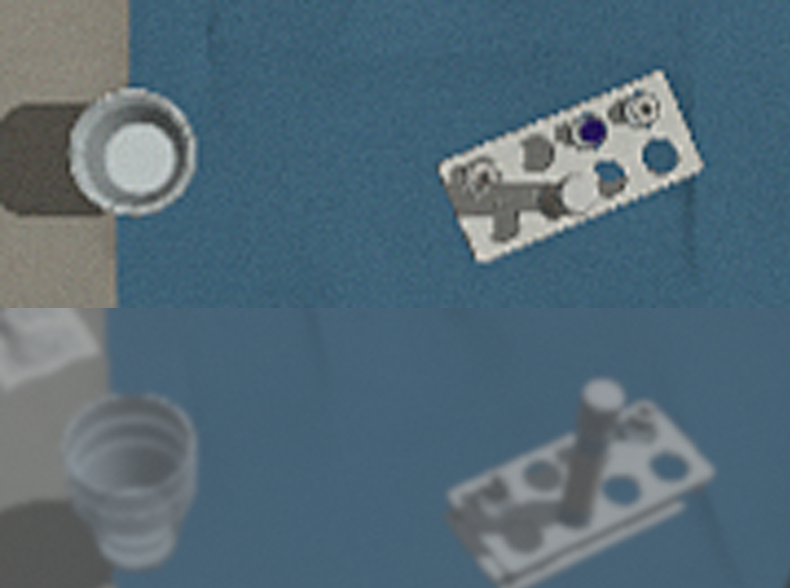

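View pics/s22.png

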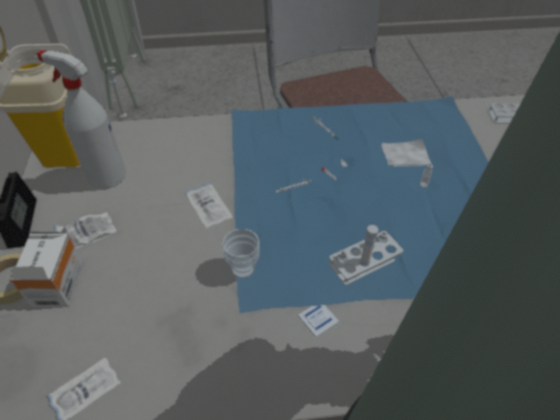

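```bash
python3 - <<'E'
from h import *
np.set_printoptions(precision=4,suppress=True)
S=cams.get_calibration('side');T=cams.get_calibration('top')
f=lambda p,o,k:(o[0]+(p[0]+.5)/k-.5,o[1]+(p[1]+.5)/k-.5)
s=lambda x,y:f((x,y-308),(205,205),3.6);t=lambda x,y:f((x,y),(210,190),4.4)
print('cap',tri((S,s(603,394)),(T,t(580,193))))
print('rim',tri((S,s(130,446)),(T,t(132,151))))
w=cv2.imread('pics/s22.png')[220:285,215:270];b=cv2.resize(w,None,fx=9,fy=9,interpolation=cv2.INTER_CUBIC)
c=[.5600,-.0022]
k=np.linspace(0,2*np.pi,40)
for z,col in((.084,(0,0,255)),(.066,(0,255,0))):
    for q in proj(S,[[c[0]+.0325*np.cos(a),c[1]+.0325*np.sin(a),z] for a in k]): cv2.circle(b,(int((q[0]-214.5)*9),int((q[1]-219.5)*9)),2,col,-1)
cv2.imwrite('pics/f23.png',b)
E
```

```text
cap (array([ 0.5362, -0.2338,  0.1192]), [0.0004536981997884991, 0.0004536981997884796])
rim (array([ 0.5593, -0.0031,  0.0817]), [0.001123611843889491, 0.0011236118438894735])
```

View pics/f23.png

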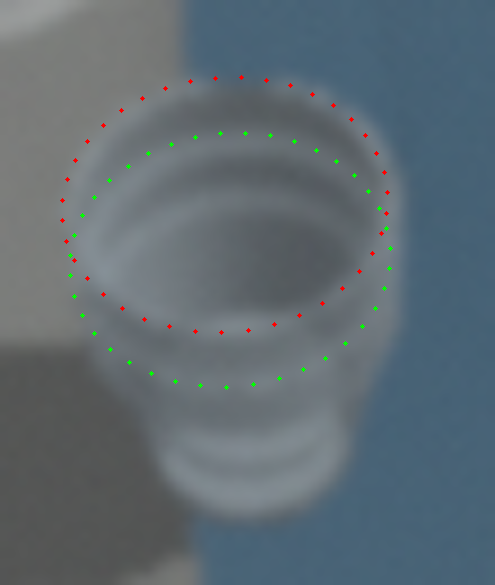

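The tube cap's top is at z 0.119, directly above its opening (expected 0.119). The stacked rim is at 0.082, or about 0.084 after this view's bias of about -2.5 mm (expected 0.083 to 0.085). All three vials are still standing, so I'm handing in.

```bash
python3 - <<'E'
from workcell import job
print(job.job_done())
E
```

```text
the job is handed in; nothing more can be done
None
```

I drew the tube out along its axis, stood it upright in a free front-row rack opening (x -13.5, y +16), then nested the emptied cup right way up in the spare cup. Both were lowered to contact before release. I handed in at about 21 s, with the gripper open and clear of everything.

**Last checks:**
- **Tube:** the cap top measured (0.536, -0.234, 0.119) m. Its height is the expected 0.119 m, and it sits about 1 mm from the opening's centre.
- **Cup:** the stacked rim measured 0.082 m against an expected 0.083 to 0.085 m. That side and top view pair read the cup rims about 2.5 mm low at the start, so this fits a fully home cup. The gripper met firm contact about 18 mm above the height at which it had gripped the cup, within the 17 to 19 mm expected.
- **Vials and rack:** all three vials are standing in their openings, and the rack shows no visible shift.

**Disagreements:**
- The wrist camera read about 2 mm apart from the other two cameras in x. I placed the tube and cup relative to what the wrist camera saw.
- The tool-position readings scattered by about 1 mm.
- Contact forces peaked at about 20 N seating the tube and 26 N seating the cup, as read at the end of each move call, against the 40 N press limit and 120 N wrist limit.

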